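Weighted edge along the layout square

TASK

Build a straight weighted edge along the steel layout square: bring the three plain weights tight together side by side, the first snug in the corner, each with a narrow end flush against the long bar. Take the weight with the slotted grip off its peg and stand it as the fourth and last of the row, in the same way, touching the third. The square only lies on the table and must not be shoved out of place; leave the scissors, jar, spool and peg stand alone.

Things in the scene. Friction and masses are not known exactly. Their poses are not given: they have to be found in the camera images.
- square: Loose steel L-square on the table, 1.6 kg, held only by friction (slides at 7 to 11 N). Origin: inner corner, at table height. Bars 25 mm wide, 20 mm high. Inner face of the long bar: plane x = 0, from the corner along -y to y = -300 mm; inner face of the short bar: plane y = 0, along -x to x = -110 mm. The weights go in the quadrant x < 0, y < 0, in a row along -y.
- square_end (a point): Point on the free end of the square's long bar: on its inner face, 300 mm from the inner corner, 10 mm above the table (square frame: 0, -300, +10 mm).
- weight1: Plain dark steel bar weight, 70 mm (its x) by 40 mm (its y) by 20 mm high, 0.44 kg (hidden scatter 20 %), lying flat. Origin: centre of its underside. Its narrow ends (40 mm wide) face +x and -x. The three plain weights are alike; any order in the row is right.
- weight2: Another plain weight, same as weight1.
- weight3: Another plain weight, same as weight1.
- grip_weight: Dark steel weight, 0.6 kg (scatter 20 %), hung on the peg. Origin: centre of underside. Base 70 (x) by 40 (y) by 20 mm high, narrow ends at +x and -x. On its middle an upright plate 40 mm wide (x), 10 mm thick (y), top 94 mm above the underside. A slot 18 mm wide (x), 20 to 62 mm up, goes through it along y for the peg. Pinch the solid block above it (62 to 94 mm) across its 10 mm.
- grip (a point): Centre of the grip block of grip_weight, 78 mm above its underside on its centre line.
- stand: Fixed peg stand: foot 100 mm diameter, post 16 mm diameter, 210 mm tall. Origin: centre of the foot's underside. A level 8 mm peg leaves the post along the stand's -x, axis 190 mm up; 118 mm out it turns up, its top 130 mm out and 16 mm above the axis. The weight hangs 70 to 80 mm out, its own y along the peg; raise it 18 to 30 mm, then draw it off along -x.
- peg_tip (a point): Upturned end of the peg (stand frame: -130, 0, 202 mm).
- scissors: Bystander: tailor's scissors lying open, about 200 mm long, black bows; origin at the pivot, on the table; blades along its +x.
- jar: Bystander: open glass jar of stones, 60 mm diameter, 58 mm high; origin at the centre of its underside.
- spool: Bystander: thread spool standing up, 40 mm diameter, 50 mm high; origin at the centre of its underside.
Mind the look-alikes: they are no part of the job. Leave any purple look-alike of the grip_weight alone. Of the things that look like the stand, take the one that is farthest from the robot's base at the start.

How it is judged (in metres and radians):
At the end, for the whole second after the job is handed in: All four weights stand flat and at rest in a row in the corner: plain ones within 3.5 mm of the long bar, 0.06 rad, and 3, 5, 7 mm (adding up) of where they all touch; the grip weight fourth, within 9 mm along the row, 6 mm of the bar, 0.08 rad (x of weight1 in the frame of square between -0.0385 and -0.0335 m and angle between the x axis of each of weight1, weight2, weight3 and the x axis of square, either way round below 0.06 rad and height (world z) of each of weight1, weight2, weight3, grip_weight below 0.003 m and angle between each of weight1, weight2, weight3, grip_weight's own z axis and vertical below 0.05 rad and linear speed of each of weight1, weight2, weight3, grip_weight below 0.01 m/s and (y of weight1 in the frame of square between -0.023 and -0.0185 m or y of weight1 in the frame of square between -0.065 and -0.0585 m or y of weight1 in the frame of square between -0.107 and -0.0985 m) and x of weight2 in the frame of square between -0.0385 and -0.0335 m and (y of weight2 in the frame of square between -0.023 and -0.0185 m or y of weight2 in the frame of square between -0.065 and -0.0585 m or y of weight2 in the frame of square between -0.107 and -0.0985 m) and x of weight3 in the frame of square between -0.0385 and -0.0335 m and (y of weight3 in the frame of square between -0.023 and -0.0185 m or y of weight3 in the frame of square between -0.065 and -0.0585 m or y of weight3 in the frame of square between -0.107 and -0.0985 m) and x of grip_weight in the frame of square between -0.041 and -0.0335 m and y of grip_weight in the frame of square between -0.149 and -0.1385 m and angle between the x axis of grip_weight and the x axis of square, either way round below 0.08 rad).
It fails at once if the square is shoved more than 4 mm out of place (distance of any of square, square_end from where it was at the start of the episode above 0.004 m).
It fails at once if a bystander is moved more than 15 mm (distance of any of scissors, jar, spool from where it was at the start of the episode above 0.015 m).
It fails at once if the peg stand is pushed hard (contact force between the arm and stand above 5 N).
It also fails if it takes over 72 s, if anything falls off the work surface, if the arm or the gripper's body presses on something with over 40 N, if the wrist force passes 120 N, or if a joint passes its speed limit or range.

ROBOT

A 6-joint arm with a two-finger parallel gripper is mounted at the origin on the work surface. World frame = base frame: x ahead of the robot, y to its left, z up, the work surface at z = 0. Lengths are in m, angles in degrees, forces in N, time in s.
With the tool pointing down it reaches from about 0.3 to 0.75 m from the base axis. Payload 8.5 kg.
Tool frame: the origin (TCP) lies at the very end of the fingers, on their centre line; the grasp point (between the pads) lies 19 mm behind it; z points along the fingers, y is the line along which they close (so a half turn about z gives the same grasp; the last joint's range is limited). The gripper opens to 85 mm and grips with 20 to 120 N. Pads are 22 mm wide; open, the fingers measure 114 mm over their backs; the gripper's body (76 mm by 85 mm) begins 54 mm behind the grasp point. The pads swing forward as they close: fully open they stand 13 mm farther back than shut.
Start: joints at [-81.263, 21.807, 74.336, -0, 83.858, -12.336], TCP at [0.198, -0.513, 0.231] pointing down, gripper open.
Joint ranges: [-178.18, 178.18], [-50.72, 133.34], [12.68, 142.11], [-81.47, 261.47], [9.98, 163.14], [-165.26, 165.26]. Speed limits (degrees/s): [136.94, 136.94, 180, 180, 180, 180].

INTERFACE

Orientations are given as a 3x3 rotation matrix whose columns are the frame's x, y, z axes.
In Python, from rig import env, imaging gives the robot as it stands. The module is installed in compiled form; this text tells all that it offers.
- The arm moves only by the tool arm_command, never from a script. Its arguments are lists of equal length, an entry for each row: "turn": the turn, a rotation vector about the tool's x, y, z in units of 5 degrees (1.0 is 5 degrees), a list of three; "xyz": the shift along the tool's x, y, z in units of 50 mm (1.0 is 50 mm), a list of three; "claw": the finger opening in mm, from 0 to 85.4. A call has 1 to 12 rows; each row shifts and turns the commanded pose from where the row before left it, along the tool's axes as they then stand; what a row does not reach is not made up. A row lasts 1/10 s, in which the tool goes at most 50 mm and 8.59 degrees, less where a joint would pass 70% of its speed; a pose out of reach is approached as far as the arm can. A call is refused whole if a number of a shift passes 1 or a number of a turn 1, either way. A call with a gripper value outside its range is refused whole. The fingers move at their own pace and stop on an object; "squeeze" is the grip in N (left out, the last holds). Time passes only in rows, so rows that do not move let the fingers close. It gives the time, the measured TCP pose, the force, the opening and the grip force at its end, in the units of the state.
- env.observe(): the state, without advancing time (a new reading comes with each control period).
- imaging.get_image(name): name is "scene" or "side" or "wrist"; returns (picture, depth): 384x512x3 uint8, blue, green, red; 384x512 float32, m along the optical axis (not along the pixel's ray), 0 where there is no reading.
- imaging.camera_info(name): a dict with "camera_matrix" (3x3 intrinsics, pixels), "rvec" (rotation vector, rad) and "tvec" (3), from world to camera coordinates, as OpenCV has them. Camera axes: x right, y down, z forward; pixel columns grow to the right and rows downward; lengths in m; the calibration is good to about 2 mm. A picture is of the moment at which its call begins: read the wrist's pose just before it. camera_info takes no time and is no camera call; for the wrist camera it gives the pose at the moment of the call.
- env.close_job(): hands the job in; it is judged then, once.
The state is a dict: "time_s": time; "q": joint angles; "qvel": joint speeds; "joint_efforts": joint torques, N m; "position": TCP position; "tool_rot": TCP orientation; "ft_force": force on the tool from outside, world axes, zero at the start; "wrist_torque": the same for the moment, N m; "grip_width": finger opening in m; "gripper_force": force on a finger pad.
Only numpy, scipy, OpenCV 4.12 (cv2) and the standard library are available. Lean on these libraries where they do the work, as an engineer would, in place of code of your own. Each camera call takes 0.05 s, during which the arm holds its last target. There are 200 camera calls.

## Working session

There is one attempt and no reset: what is moved stays moved. The work goes in short steps, Python scripts to look and compute and a tool call to move; the robot and the scene stay as the last step left them, time stands still between calls to the robot, and variables do not carry over. Pictures are saved under pics/ and viewed, at most 13 in all, crops included, and the job is handed in when it is done.

Besides the shell and the picture viewer there is one more tool, called as name(argument=value, ...), one argument or row to a line, values as JSON. arm_command: Moves the arm, as the interface text tells. Its arguments: {"type":"object","properties":{"turn":{"type":"array"},"xyz":{"type":"array"},"claw":{"type":"array"},"squeeze":{"type":"number"}},"required":["turn","xyz","claw"]}

```bash
mkdir -p pics
cat > h.py <<'E'
from rig import env, imaging
import numpy as np, cv2
def cam(n):
    c=imaging.camera_info(n);R,_=cv2.Rodrigues(np.array(c["rvec"],float));return np.array(c["camera_matrix"]),R,np.array(c["tvec"],float).ravel()
def cast(c,uv,z):
    K,R,t=c;uv=np.atleast_2d(np.array(uv,float));d=np.c_[uv,np.ones(len(uv))]@np.linalg.inv(K).T@R
    o=-R.T@t;return o+d*((z-o[2])/d[:,2])[:,None]
def proj(c,p):
    K,R,t=c;q=(np.atleast_2d(p)@R.T+t)@K.T;return q[:,:2]/q[:,2:]
def pts(c,dep):
    K,R,t=c;v,u=np.mgrid[:dep.shape[0],:dep.shape[1]]
    q=np.stack([u,v,np.ones_like(u)],-1)@np.linalg.inv(K).T*dep[...,None];return (q-t)@R
E
python3 - <<'E'
from h import *
for n in ("scene","side"):
    im,d=imaging.get_image(n);c=cam(n);np.savez(f"pics/{n}0.npz",im=im,d=d,K=c[0],R=c[1],t=c[2]);cv2.imwrite(f"pics/{n}0.png",cv2.resize(im,(800,600)))
    print(n,-c[1].T@c[2],c[1][2])
s=env.observe();print(s["time_s"],s["position"],s["tool_rot"],s["ft_force"])
E
```

```text
scene [ 0.99637408 -0.91852464  0.97292564] [-0.3662824   0.67761742 -0.63770827]
side [-0.16204254 -1.06606132  0.82871436] [ 0.46854682  0.73772241 -0.48603448]
0.1 [ 0.19772522 -0.512959    0.23077281] [[ 9.33121406e-01  3.59561413e-01 -1.75657533e-04]
 [ 3.59561323e-01 -9.33120528e-01  1.31750676e-03]
 [ 3.09814943e-04 -1.29255342e-03 -9.99999117e-01]] [-0.20488644  0.07612728 -0.44809192]
```

View pics/scene0.png

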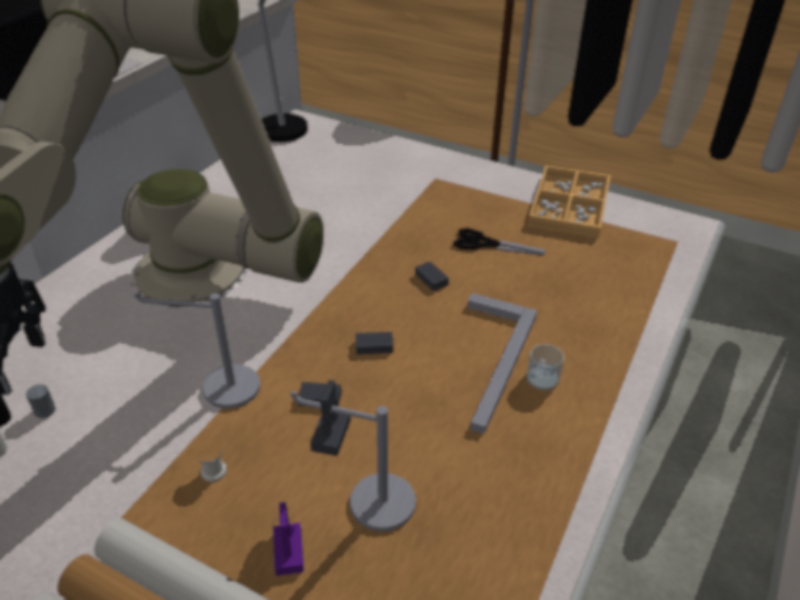

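View pics/side0.png

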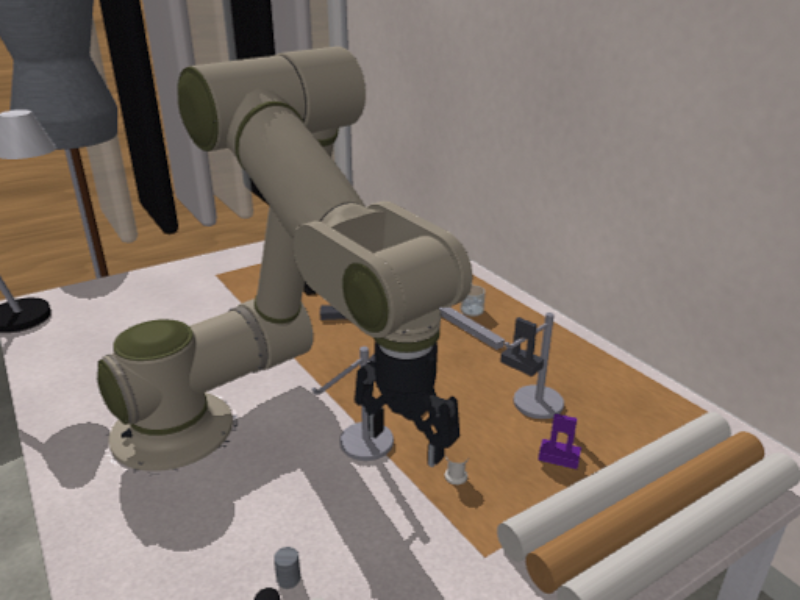

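The scene view (800x600) shows plain weights at (432,276), (375,343) and (320,393). The square's corner is near (530,313), with its long bar running to (478,430). The grip weight hangs at (330,420) on the stand whose foot is at (383,503). The side view shows that stand at (540,400) as the far one.

Run:
```python
from h import *
for n in ("scene","side"):
    f=np.load(f"pics/{n}0.npz");im,d=f["im"],f["d"];c=(f["K"],f["R"],f["t"]);P=pts(c,d)
    hsv=cv2.cvtColor(im,cv2.COLOR_BGR2HSV)
    ok=(d>0)&(P[...,0]>.2)&(P[...,0]<.95)&(P[...,1]>-.75)&(P[...,1]<.45)
    for name,m,z0,z1 in (("low",ok&((hsv[...,1]<90)|(hsv[...,2]<70)),.012,.027),("mid",ok,.06,.26)):
        m=(m&(P[...,2]>z0)&(P[...,2]<z1)).astype(np.uint8)
        k,l,st,ce=cv2.connectedComponentsWithStats(m)
        for i in range(1,k):
            if st[i,4]<25: continue
            q=P[l==i];r=cv2.minAreaRect(q[:,:2].astype(np.float32)*1000)
            print(n,name,st[i],"med",q.mean(0).round(3),"rect",np.round(r[0]),np.round(r[1]),round(r[2]),"z",q[:,2].min().round(3),q[:,2].max().round(3),"V",np.median(im[l==i],0))
```

```text
scene low [266 168  21  15 180] med [0.464 0.214 0.019] rect [464. 216.] [43. 71.] 65 z 0.012 0.025 V [64. 59. 58.]
scene low [ 299  188   44   87 1013] med [0.681 0.067 0.019] rect [645.  42.] [136. 332.] 5 z 0.012 0.026 V [127. 121. 122.]
scene low [227 212  25  12 236] med [ 0.462 -0.021  0.019] rect [461. -19.] [69. 45.] 33 z 0.012 0.025 V [64. 59. 58.]
scene low [342 228  15   6  40] med [0.762 0.081 0.022] rect [762.  80.] [39. 14.] 18 z 0.012 0.027 V [ 86.5  98.5 109. ]
scene low [129 233  37  26 334] med [ 0.298 -0.238  0.014] rect [ 295. -234.] [94. 93.] 1 z 0.012 0.026 V [127. 120. 120.]
scene low [337 237  22  11  87] med [0.772 0.034 0.02 ] rect [773.  39.] [58. 29.] 19 z 0.012 0.027 V [119. 117. 110.]
scene low [191 245  18  12 166] med [ 0.433 -0.185  0.019] rect [ 433. -185.] [42. 41.] 22 z 0.014 0.025 V [64. 59. 59.]
scene low [214 246   4  12  28] med [ 0.473 -0.165  0.019] rect [ 476. -167.] [ 8. 39.] 36 z 0.014 0.022 V [56.5 53.  53.5]
scene low [129 295  13   9  52] med [ 0.391 -0.399  0.02 ] rect [ 390. -397.] [30. 15.] 55 z 0.012 0.027 V [84.5 87.5 89. ]
scene l
[... 4196 characters left out ...]
[ 0.424 -0.633  0.061] rect [ 422. -634.] [18. 35.] 90 z 0.06 0.064 V [ 73. 113. 153.]
side mid [356 346  12   8  28] med [ 0.392 -0.636  0.061] rect [ 394. -636.] [27. 12.] 1 z 0.06 0.062 V [ 73. 112. 152.]
side mid [407 346  12   9  46] med [ 0.489 -0.7    0.061] rect [ 489. -701.] [17. 31.] 86 z 0.06 0.063 V [176.5 180.  186. ]
side mid [346 352  12   9  43] med [ 0.362 -0.636  0.061] rect [ 362. -637.] [18. 30.] 68 z 0.06 0.063 V [ 72. 112. 151.]
side mid [371 354  41  26 137] med [ 0.416 -0.699  0.061] rect [ 418. -698.] [ 20. 108.] 90 z 0.06 0.064 V [176. 180. 186.]
side mid [366 373   9   9  29] med [ 0.358 -0.699  0.061] rect [ 356. -698.] [20. 16.] 45 z 0.06 0.063 V [177. 181. 186.]
```

arm_command(
  turn=[
    [0,0,0],
    [0,0,0],
    [0,0,0],
    [0,0,0],
    [0,0,0],
    [0,0,0],
    [0,0,0],
    [0,0,0],
    [0,0,0],
    [0,0,0],
    [0,0,0],
  ],
  xyz=[
    [0,0,-1],
    [0,0,-1],
    [0,0,-1],
    [0.75,-0.6,0],
    [0.75,-0.6,0],
    [0.75,-0.6,0],
    [0.75,-0.6,0],
    [0.75,-0.6,0],
    [0.75,-0.6,0],
    [0.75,-0.6,0],
    [0.75,-0.6,0],
  ],
  claw=[85,85,85,85,85,85,85,85,85,85,85],
)

```text
time_s: 1.2
position: [0.3918, -0.1795, 0.3812]
tool_rot: [[0.933, 0.359, -0.0], [0.359, -0.933, 0.0], [-0.0, -0.0, -1.0]]
ft_force: [0.1, -0.7, -0.2]
grip_width: 0.0852
gripper_force: 0.0
```

arm_command(
  turn=[
    [0,0,0],
    [0,0,0],
    [0,0,0],
    [0,0,0],
    [0,0,0],
    [0,0,1],
    [0,0,1],
    [0,0,1],
    [0,0,0],
    [0,0,0],
  ],
  xyz=[
    [0.75,-0.6,0],
    [0.75,-0.6,0],
    [0.75,-0.6,0],
    [0.75,-0.6,0],
    [0.75,-0.6,0],
    [0,0,0],
    [0,0,0],
    [0,0,0],
    [0,0,0],
    [0,0,0],
  ],
  claw=[85,85,85,85,85,85,85,85,85,85],
)

```text
time_s: 2.2
position: [0.5124, 0.026, 0.3811]
tool_rot: [[0.994, 0.108, -0.0], [0.108, -0.994, 0.0], [-0.0, -0.0, -1.0]]
ft_force: [-0.3, -0.2, 0.0]
grip_width: 0.0848
gripper_force: 0.0
```

Run:
```python
from h import *
s=env.observe();print(s["time_s"],s["position"],s["tool_rot"].__class__,np.degrees(np.arctan2(s["tool_rot"][1][0],s["tool_rot"][0][0])),s["q"])
c=cam("wrist");im,d=imaging.get_image("wrist");np.savez("pics/w1.npz",im=im,d=d,K=c[0],R=c[1],t=c[2]);cv2.imwrite("pics/w1.png",im)
print(-c[1].T@c[2],c[1])
```

```text
2.2 [0.51236228 0.02598978 0.38113212] <class 'numpy.ndarray'> 6.200517244325984 [-1.03379836e+01  1.44565129e+01  6.09926896e+01  3.11474510e-03
  1.04579581e+02  7.34622850e+01]
[0.59023286 0.03417229 0.52263066] [[ 1.07498198e-01 -9.94205199e-01 -4.00478543e-04]
 [-9.46431607e-01 -1.02456039e-01  3.06218832e-01]
 [-3.04485386e-01 -3.25389472e-02 -9.51961064e-01]]
```

View pics/w1.png

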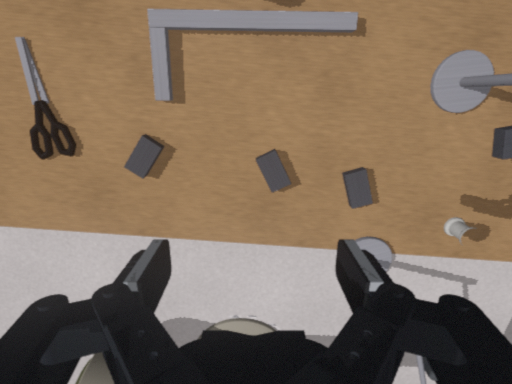

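The wrist view shows plain weights at (145,156), (274,170) and (358,187). The square's inner corner is near (167,28), its short bar ends at (163,100), and its long bar ends at (357,22).

```bash
cat >> h.py <<'E'
def tops(f,z=.02,lo=.015,hi=.025,amin=150,dark=True):
    im,d=f["im"],f["d"];c=(f["K"],f["R"],f["t"]);P=pts(c,d);out=[]
    hsv=cv2.cvtColor(im,cv2.COLOR_BGR2HSV)
    m=(d>0)&(P[...,2]>lo)&(P[...,2]<hi)&(hsv[...,1]<80)
    m&=(hsv[...,2]<90) if dark else (hsv[...,2]>=90)
    k,l,st,_=cv2.connectedComponentsWithStats(m.astype(np.uint8))
    for i in range(1,k):
        if st[i,4]<amin: continue
        h,_=cv2.findContours((l==i).astype(np.uint8),cv2.RETR_EXTERNAL,cv2.CHAIN_APPROX_NONE)
        h=max(h,key=len)[:,0];X=cast(c,h,z)[:,:2];r=cv2.minAreaRect((X*1000).astype(np.float32))
        b=cv2.boxPoints(r);e=[b[1]-b[0],b[2]-b[1]];e=max(e,key=np.linalg.norm);a=np.degrees(np.arctan2(e[1],e[0]));a=(a+90)%180-90
        out.append((np.round(r[0],1),np.round(sorted(r[1]),1),round(a,1),st[i],X))
    return out
E
python3 - <<'E'
from h import *
f=np.load("pics/w1.npz")
for o in tops(f): print("w",*o[:4])
sq=[o for o in tops(f,dark=False) if o[3][4]>2000]
for o in sq:
    print(*o[:4]);X=o[4]*1000
    # fit the edge lines: long bar faces (x~const), short bar faces (y~const)
    a=np.radians(6);R=np.array([[np.cos(a),np.sin(a)],[-np.sin(a),np.cos(a)]]);Q=X@R.T
    x1,y0,y1,x0=Q[:,0].max(),Q[:,1].min(),Q[:,1].max(),Q[:,0].min();print(x0,x1,y0,y1)
    def fit(m,ax):
        q=Q[m];p=np.polyfit(q[:,1-ax],q[:,ax],1);return p,np.std(q[:,ax]-np.polyval(p,q[:,1-ax])),m.sum()
    print("outer long",fit((Q[:,0]>x1-6)&(Q[:,1]>y0+8)&(Q[:,1]<y1-8),0))
    li=fit((abs(Q[:,0]-x1+25)<6)&(Q[:,1]>y0+8)&(Q[:,1]<y1-35),0);print("inner long",li)
    print("outer short",fit((Q[:,1]>y1-6)&(Q[:,0]>x0+8)&(Q[:,0]<x1-8),1))
    si=fit((abs(Q[:,1]-y1+25)<6)&(Q[:,0]>x0+8)&(Q[:,0]<x1-35),1);print("inner short",si)
    (k,b),(k2,b2)=li[0],si[0];y=(k2*b+b2)/(1-k*k2);x=k*y+b
    print("corner world",R.T@[x,y],"ang",6-np.degrees(np.arctan(k)),6+np.degrees(np.arctan(k2)))
E
```

```text
w [463.  217.8] [37.7 68.1] -28.6 [125 136  37  42 796]
w [462.1 -16.7] [36.9 69.7] 32.4 [257 151  34  40 760]
w [ 445.5 -175.4] [40.3 69.7] 23.0 [344 169  28  39 775]
[644.8  42.8] [134.3 323.8] -84.6 [ 147    9  211   92 4992]
580.3008976355464 714.1146862181848 -187.38487437070722 137.6895173316257
outer long (array([1.11847339e-02, 7.12528915e+02]), np.float64(0.39547592420486305), np.int64(201))
inner long (array([9.34281424e-03, 6.88697518e+02]), np.float64(0.43732778614840995), np.int64(181))
outer short (array([-1.12336437e-02,  1.43497725e+02]), np.float64(0.4630648672297679), np.int64(80))
inner short (array([-1.25219880e-02,  1.20222692e+02]), np.float64(0.5399628353188496), np.int64(61))
corner world [674.29768513 183.07196381] ang 5.464711749734439 5.282580433781187
```

arm_command(
  turn=[
    [0,0,0],
    [0,0,0],
    [0,0,0],
    [0,0,0],
    [0,0,1],
    [0,0,1],
    [0,0,1],
    [0,0,1],
    [0,0,1],
    [0,0,1],
    [0,0,0.96],
  ],
  xyz=[
    [-0.14,-0.98,0],
    [-0.14,-0.98,0],
    [-0.14,-0.98,0],
    [-0.14,-0.98,0],
    [0,0,0.9],
    [0,0,0.9],
    [0,0,0.9],
    [0,0,0.9],
    [0,0,0.9],
    [0,0,0.8],
    [0,0,0.6],
  ],
  claw=[65,65,65,65,65,65,65,65,65,65,65],
  squeeze=40,
)

```text
time_s: 3.35
position: [0.4631, 0.2176, 0.0841]
tool_rot: [[0.876, -0.483, -0.002], [-0.483, -0.876, -0.0], [-0.002, 0.001, -1.0]]
ft_force: [0.6, -0.4, 1.0]
grip_width: 0.0647
gripper_force: 0.0
```

arm_command(
  turn=[
    [0,0,0],
    [0,0,0],
  ],
  xyz=[
    [0,0,0.4],
    [0,0,0],
  ],
  claw=[65,65],
)

```text
time_s: 3.55
position: [0.4626, 0.2175, 0.0642]
tool_rot: [[0.877, -0.48, -0.005], [-0.48, -0.877, -0.001], [-0.004, 0.003, -1.0]]
ft_force: [0.2, -0.0, 0.3]
grip_width: 0.0651
gripper_force: 0.0
```

arm_command(
  turn=[
    [0,0,0],
    [0,0,0],
    [0,0,0],
    [0,0,0],
    [0,0,0],
    [0,0,0],
    [0,0,0],
    [0,0,0],
  ],
  xyz=[
    [0,0,0.6],
    [0,0,0.4],
    [0,0,0.2],
    [0,0,0],
    [0,0,0],
    [0,0,0],
    [0,0,0],
    [0,0,0],
  ],
  claw=[65,65,65,65,35,35,35,35],
  squeeze=40,
)

```text
time_s: 4.35
position: [0.4646, 0.2182, 0.0078]
tool_rot: [[0.877, -0.48, 0.003], [-0.48, -0.877, 0.001], [0.002, -0.002, -1.0]]
ft_force: [-0.7, 0.4, 7.2]
grip_width: 0.0391
gripper_force: 40.9
```

arm_command(
  turn=[
    [0,0,0],
    [0,0,0],
    [0,0,0],
    [0,0,0],
    [0,0,0],
    [0,0,0],
    [0,0,0],
    [0,0,0],
    [0,0,0],
  ],
  xyz=[
    [0,0,-0.5],
    [0,0,-0.7],
    [0,0,-0.5],
    [0.5,-0.02,0],
    [0.9,-0.04,0],
    [0.9,-0.04,0],
    [0.9,-0.04,0],
    [0.76,-0.03,0],
    [0,0,0],
  ],
  claw=[35,35,35,35,35,35,35,35,35],
)

```text
time_s: 5.25
position: [0.6449, 0.1273, 0.091]
tool_rot: [[0.875, -0.483, 0.002], [-0.483, -0.875, -0.001], [0.002, -0.0, -1.0]]
ft_force: [0.2, 0.1, -3.1]
grip_width: 0.0391
gripper_force: 42.7
```

arm_command(
  turn=[
    [0,0,-0.8],
    [0,0,-1],
    [0,0,-1],
    [0,0,-1],
    [0,0,-1],
    [0,0,-1],
    [0,0,-1],
    [0,0,0],
    [0,0,0],
  ],
  xyz=[
    [0,0,0],
    [0,0,0],
    [0,0,0],
    [0,0,0],
    [0,0,0],
    [0,0,0],
    [0,0,0],
    [0,0,0],
    [0,0,0],
  ],
  claw=[35,35,35,35,35,35,35,35,35],
)

```text
time_s: 6.15
position: [0.6412, 0.1304, 0.0914]
tool_rot: [[0.996, 0.09, -0.001], [0.09, -0.996, 0.0], [-0.001, -0.0, -1.0]]
ft_force: [-0.2, 0.5, -3.4]
grip_width: 0.0389
gripper_force: 42.6
```

```bash
cat >> h.py <<'E'
C=np.array([.6743,.1831]);A=np.radians(5.4);U=np.array([[np.cos(A),np.sin(A)],[-np.sin(A),np.cos(A)]])
def tosq(p): return (np.asarray(p)[...,:2]-C)@U.T
def tow(q): return np.asarray(q)@U+C
def st():
    s=env.observe();R=s["tool_rot"];print("t",round(s["time_s"],2),"pos",s["position"].round(4),"sq",(tosq(s["position"])*1000).round(1),"yaw",np.degrees(np.arctan2(R[1,0],R[0,0])).round(2),"tilt",np.degrees(R[:2,2]).round(2),"F",s["ft_force"].round(1),"Fsq",(U@s["ft_force"][:2]).round(1),"w",s["grip_width"].round(4),s["q"].round(0));return s
def snap(n,cn="wrist",png=False):
    c=cam(cn);im,d=imaging.get_image(cn);f=dict(im=im,d=d,K=c[0],R=c[1],t=c[2]);np.savez(f"pics/{n}.npz",**f)
    if png: cv2.imwrite(f"pics/{n}.png",im)
    return f
def go(q=None,w=None,z=None,yaw=None):
    s=env.observe();R=s["tool_rot"];p=s["position"];t=np.r_[tow(np.array(q)/1000.) if q is not None else (w if w is not None else p[:2]),z if z is not None else p[2]]
    print("units",(R.T@(t-p)/.05).round(2),"turn", None if yaw is None else round(-((yaw-np.degrees(np.arctan2(R[1,0],R[0,0]))+180)%360-180)/5,2))
E
python3 -c "
from h import *
st();go(q=(-40,-50),z=.009,yaw=5.4)"
```

```text
Traceback (most recent call last):
  File "h.py", line 30, in st
    s=env.observe();R=s["tool_rot"];print("t",round(s["time_s"],2),"pos",s["position"].round(4),"sq",(tosq(s["position"])*1000).round(1),"yaw",np.degrees(np.arctan2(R[1,0],R[0,0])).round(2),"tilt",np.degrees(R[:2,2]).round(2),"F",s["ft_force"].round(1),"Fsq",(U@s["ft_force"][:2]).round(1),"w",s["grip_width"].round(4),s["q"].round(0));return s
                                                                                                                                                                                                                                                                                                      ^^^^^^^^^^^^^^^^^^^^^
AttributeError: 'float' object has no attribute 'round'
```

```bash
sed -i 's/s\["grip_width"\].round(4)/round(s["grip_width"],4)/; s/s\["q"\].round(0)/np.round(s["q"])/' h.py
python3 -c "
from h import *
st();go(q=(-40,-50),z=.009,yaw=5.4);f=snap('w2',png=True)
P=pts((f['K'],f['R'],f['t']),f['d']);print([ (o[0],o[1],o[2],o[3]) for o in tops(f)])"
```

```text
t 6.15 pos [0.6412 0.1304 0.0914] sq [-38.  -49.4] yaw 5.16 tilt [-0.03  0.  ] F [-0.2  0.5 -3.4] Fsq [-0.2  0.5] w 0.0389 [ 1. 39. 68.  0. 73. 86.]
units [-0.04  0.01  1.65] turn -0.05
[]
```

View pics/w2.png

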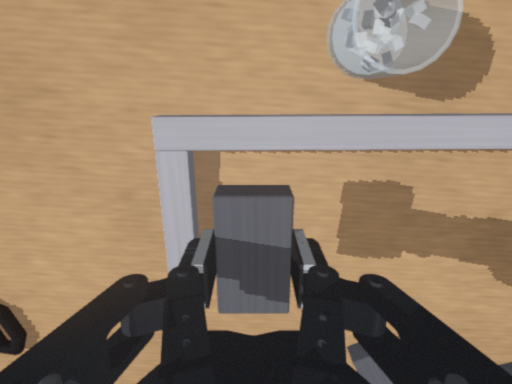

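The wrist view shows weight A square in the jaws, with its far top edge at v≈186 (u 215–292) and the bar's inner edge at v≈150. The left finger is clear of the short bar at u≈193.

```bash
python3 -c "
from h import *
f=np.load('pics/w2.npz');c=(f['K'],f['R'],f['t'])
P=pts(c,f['d']);print(P[200:230:10,255,2], P[186:192,255])
for z in (.1034,.1): print(tosq(cast(c,[(216,186),(292,186),(255,186)],z))*1000)
print(tosq(cast(c,[(200,150.5),(400,150.5),(193,200)],0.02))*1000)"
```

```text
[0.10211405 0.10248461 0.1028211 ] [[0.67281411 0.13199878 0.08738278]
 [0.67288148 0.13201737 0.08931871]
 [0.67260748 0.13199763 0.09016661]
 [0.67242671 0.13198816 0.09128098]
 [0.67265323 0.13202377 0.09359292]
 [0.67258417 0.13202632 0.09498067]]
[[ -1.06777394 -32.18501302]
 [ -1.23618292 -68.1585884 ]
 [ -1.1541981  -50.64594017]]
[[ -2.15533805 -31.71918711]
 [ -2.32816818 -68.63715762]
 [ -2.24403106 -50.66475915]]
[[   0.20750876  -10.01574353]
 [  -0.49946052 -159.68278784]
 [ -39.28064532   -2.06060214]]
```

arm_command(
  turn=[
    [0,0,0],
    [0,0,0],
    [0,0,0],
    [0,0,0],
    [0,0,0],
  ],
  xyz=[
    [0,0,0.7],
    [0,0,0.6],
    [0,0,0.32],
    [0,0,0],
    [0,0,0],
  ],
  claw=[35,35,35,35,35],
)

```text
time_s: 6.7
position: [0.6416, 0.1303, 0.0104]
tool_rot: [[0.996, 0.091, -0.0], [0.091, -0.996, 0.0], [-0.0, -0.0, -1.0]]
ft_force: [-0.2, 0.3, -3.1]
grip_width: 0.0389
gripper_force: 44.3
```

arm_command(
  turn=[
    [0,0,0],
    [0,0,0],
    [0,0,0],
    [0,0,0],
  ],
  xyz=[
    [0.02,0,0],
    [0.02,0,0],
    [0.02,0,0],
    [0,0,0],
  ],
  claw=[35,35,35,35],
)

```text
time_s: 7.1
position: [0.6448, 0.1305, 0.0106]
tool_rot: [[0.996, 0.092, 0.0], [0.092, -0.996, 0.0], [0.0, 0.0, -1.0]]
ft_force: [-0.4, -0.6, -2.5]
grip_width: 0.0386
gripper_force: 44.3
```

```bash
python3 -c "
from h import *
st()"
```

```text
t 7.1 pos [0.6448 0.1305 0.0106] sq [-34.4 -49.6] yaw 5.27 tilt [0.03 0.  ] F [-0.4 -0.6 -2.5] Fsq [-0.4 -0.5] w 0.0386 [ 1. 44. 71.  0. 64. 86.]
```

arm_command(
  turn=[
    [0,0,0],
    [0,0,0],
    [0,0,0],
  ],
  xyz=[
    [0.02,0,0],
    [0,0,0],
    [0,0,0],
  ],
  claw=[35,35,35],
)

```text
time_s: 7.4
position: [0.6455, 0.1306, 0.0103]
tool_rot: [[0.996, 0.092, -0.0], [0.092, -0.996, 0.0], [-0.0, -0.0, -1.0]]
ft_force: [-0.4, -0.1, -3.0]
grip_width: 0.0387
gripper_force: 44.3
```

arm_command(
  turn=[
    [0,0,0],
    [0,0,0],
    [0,0,0],
  ],
  xyz=[
    [0.02,0,0],
    [0,0,0],
    [0,0,0],
  ],
  claw=[35,35,35],
)

```text
time_s: 7.7
position: [0.6465, 0.1307, 0.0103]
tool_rot: [[0.996, 0.092, -0.0], [0.092, -0.996, -0.0], [-0.0, 0.0, -1.0]]
ft_force: [-0.9, 0.5, -3.4]
grip_width: 0.0386
gripper_force: 44.3
```

arm_command(
  turn=[
    [0,0,0],
    [0,0,0],
    [0,0,0],
  ],
  xyz=[
    [0.02,0,0],
    [0,0,0],
    [0,0,0],
  ],
  claw=[35,35,35],
)

```text
time_s: 8.0
position: [0.6475, 0.1308, 0.0103]
tool_rot: [[0.996, 0.092, -0.0], [0.092, -0.996, 0.0], [-0.0, -0.0, -1.0]]
ft_force: [-0.1, 0.3, -4.0]
grip_width: 0.0386
gripper_force: 44.3
```

```bash
python3 -c "
from h import *
st();f=snap('w3');cv2.imwrite('pics/w3.png',cv2.resize(f['im'][110:260,140:360],None,fx=3.5,fy=3.5,interpolation=cv2.INTER_NEAREST))
print(f['im'][130:215,250].mean(1).astype(int))"
```

```text
t 8.0 pos [0.6475 0.1308 0.0103] sq [-31.6 -49.6] yaw 5.27 tilt [-0.  0.] F [-0.1  0.3 -4. ] Fsq [-0.1  0.3] w 0.0386 [ 1. 45. 71.  0. 64. 86.]
[151 152 152 153 153 155 149 130 111 110 110 110 119 139 162 174 174 175
 174 174 173 173 175 174 176 177 176 175 175 174 174 174 174 174 175 175
 174 173 174 174 174 175 175 173 172 170 171 172 174 173 173 175 176 177
 174 174 173 174 175 177 175 172 164 132  77  66  75  85  94  98 101 102
 102 100 101 100 102 101 102 101 101 101 101 101 102]
```

View pics/w3.png

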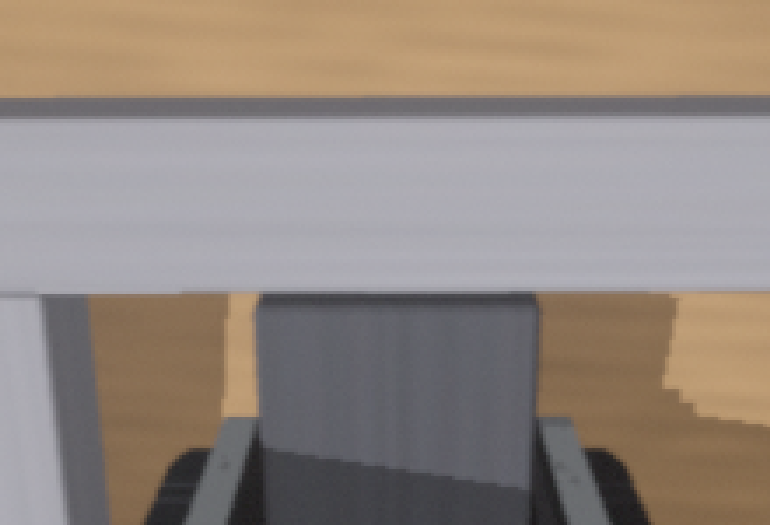

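The crop shows weight A square to the bar and 1 mm or less from it. Its front edge is at crop v≈297 against the bar's inner edge at 293. I'll set it down, release it, and turn the tool to push it into the corner.

arm_command(
  turn=[
    [0,0,0],
    [0,0,0],
    [0,0,0],
    [0,0,0],
    [0,0,0],
    [0,0,0],
  ],
  xyz=[
    [0.01,0,0],
    [0,0,0.05],
    [0,0,0],
    [0,0,0],
    [0,0,0],
    [0,0,0],
  ],
  claw=[35,35,35,48,48,48],
)

```text
time_s: 8.65
position: [0.6484, 0.1308, 0.0083]
tool_rot: [[0.996, 0.092, 0.001], [0.092, -0.996, 0.0], [0.001, 0.0, -1.0]]
ft_force: [1.6, 1.1, -0.3]
grip_width: 0.0481
gripper_force: 0.0
```

arm_command(
  turn=[
    [0,0,0],
    [0,0,0],
    [0,0,-1],
    [0,0,-1],
    [0,0,-1],
    [0,0,-1],
    [0,0,-1],
    [0,0,-1],
    [0,0,-1],
    [0,0,-1],
    [0,0,-1],
    [0,0,-1],
  ],
  xyz=[
    [0,0,-0.6],
    [0,0,-0.6],
    [0,0.8,0],
    [0,0,0],
    [0,0,0],
    [0,0,0],
    [0,0,0],
    [0,0,0],
    [0,0,0],
    [0,0,0],
    [0,0,0],
    [0,0,0],
  ],
  claw=[48,48,20,20,20,20,20,20,20,20,20,20],
)

```text
time_s: 9.85
position: [0.6519, 0.091, 0.0682]
tool_rot: [[0.567, 0.824, 0.001], [0.824, -0.567, -0.0], [0.0, 0.001, -1.0]]
ft_force: [-0.2, 0.2, -0.5]
grip_width: 0.0202
gripper_force: 0.0
```

arm_command(
  turn=[
    [0,0,-1],
    [0,0,-1],
    [0,0,-1],
    [0,0,-1],
    [0,0,-1],
    [0,0,-1],
    [0,0,-1],
    [0,0,-1],
    [0,0,0],
    [0,0,0],
  ],
  xyz=[
    [0,0,0],
    [0,0,0],
    [0,0,0],
    [0,0,0],
    [0,0,0],
    [0,0,0],
    [0,0,0],
    [0,0,0],
    [0,0,0],
    [0,0,0],
  ],
  claw=[20,20,20,20,20,20,20,20,20,20],
)

```text
time_s: 10.85
position: [0.6518, 0.091, 0.068]
tool_rot: [[-0.09, 0.996, 0.0], [0.996, 0.09, -0.0], [-0.0, 0.0, -1.0]]
ft_force: [-0.8, -0.2, 0.1]
grip_width: 0.0199
gripper_force: 0.0
```

```bash
python3 -c "
from h import *
st();go(q=(-35,-88),z=.010,yaw=95.4);f=snap('w4')
for o in tops(f): print((tosq(o[0]/1000)*1000).round(1),*o[1:4])"
```

```text
t 10.85 pos [0.6518 0.091  0.068 ] sq [-31.  -89.6] yaw 95.14 tilt [ 0.03 -0.  ] F [-0.8 -0.2  0.1] Fsq [-0.8 -0.2] w 0.0199 [-2. 41. 68.  0. 71. -7.]
units [ 0.03 -0.08  1.16] turn -0.05
[-201.8 -158.2] [19.8 43.5] -32.5 [  5 275  54  39 228]
```

arm_command(
  turn=[
    [0,0,0],
    [0,0,0],
    [0,0,0],
    [0,0,0],
  ],
  xyz=[
    [0,-0.08,0.6],
    [0,0,0.4],
    [0,0,0.12],
    [0,0,0],
  ],
  claw=[20,20,20,20],
)

```text
time_s: 11.3
position: [0.6476, 0.0906, 0.0114]
tool_rot: [[-0.091, 0.996, -0.001], [0.996, 0.091, 0.0], [0.0, -0.001, -1.0]]
ft_force: [0.6, -0.6, 0.1]
grip_width: 0.0201
gripper_force: 0.0
```

arm_command(
  turn=[
    [0,0,0],
    [0,0,0],
    [0,0,0],
    [0,0,0],
    [0,0,0],
    [0,0,0],
    [0,0,0],
    [0,0,0],
  ],
  xyz=[
    [0.1,0,0],
    [0.1,0,0],
    [0.1,0,0],
    [0.1,0,0],
    [0.1,0,0],
    [0.1,0,0],
    [0.06,0,0],
    [0,0,0],
  ],
  claw=[20,20,20,20,20,20,20,20],
)

```text
time_s: 12.1
position: [0.6445, 0.1242, 0.0117]
tool_rot: [[-0.092, 0.996, -0.0], [0.996, 0.092, 0.001], [0.001, -0.0, -1.0]]
ft_force: [-0.8, -0.5, -0.2]
grip_width: 0.0203
gripper_force: 0.0
```

```bash
python3 -c "
from h import *
st()
f=snap('w5',png=True)"
```

```text
t 12.1 pos [0.6445 0.1242 0.0117] sq [-35.3 -55.8] yaw 95.3 tilt [-0.03  0.03] F [-0.8 -0.5 -0.2] Fsq [-0.9 -0.4] w 0.0203 [ 1. 44. 72.  0. 64. -5.]
```

View pics/w5.png

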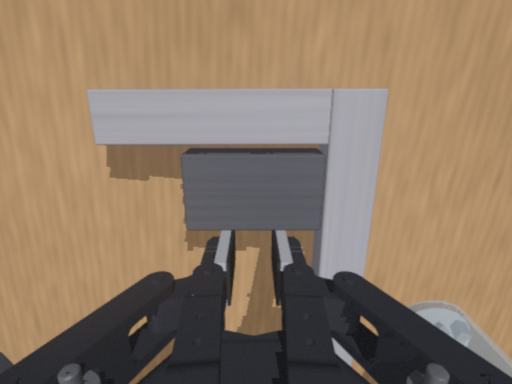

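The view shows the fingertips against weight A. About 2–3 mm is left to the short bar (v 144 against 150) and about 3 mm to the long bar (u 322 against 329).

arm_command(
  turn=[
    [0,0,0],
    [0,0,0],
    [0,0,0],
  ],
  xyz=[
    [0.04,0,0],
    [0,0,0],
    [0,0,0],
  ],
  claw=[20,20,20],
)

```text
time_s: 12.45
position: [0.6444, 0.1256, 0.0117]
tool_rot: [[-0.092, 0.996, -0.0], [0.996, 0.092, 0.0], [0.0, -0.0, -1.0]]
ft_force: [-0.3, 0.0, 0.3]
grip_width: 0.02
gripper_force: 0.0
```

arm_command(
  turn=[
    [0,0,0],
    [0,0,0],
    [0,0,0],
  ],
  xyz=[
    [0.02,0,0],
    [0,0,0],
    [0,0,0],
  ],
  claw=[20,20,20],
)

```text
time_s: 12.75
position: [0.6444, 0.1265, 0.0118]
tool_rot: [[-0.092, 0.996, -0.0], [0.996, 0.092, 0.0], [0.0, -0.0, -1.0]]
ft_force: [1.0, -1.9, -0.5]
grip_width: 0.0195
gripper_force: 0.4
```

```bash
python3 -c "
from h import *
st()
f=snap('w6',png=True);print(f['im'][120:240,230].mean(1).astype(int))
print(f['im'][190,290:360].mean(1).astype(int))"
```

```text
t 12.75 pos [0.6444 0.1265 0.0118] sq [-35.1 -53.6] yaw 95.27 tilt [-0.01  0.  ] F [ 1.  -1.9 -0.5] Fsq [ 0.8 -2. ] w 0.0195 [ 1. 44. 71.  0. 64. -4.]
[165 164 166 167 167 168 167 169 170 169 170 167 167 167 166 166 164 165
 167 167 168 168 166 166 165 164 163 157 132  90  60  57  57  65  84  94
  98  97  95  95  95  94  97  95  97  98  96  95  95  97  97  98  98  97
  96  97  95  93  94  95  92  93  93  94  97  96  95  96  97  93  94  92
  96  96  94  92  93  91  93  92  95  97  95  96  95  93  92  91  92  94
  93  95  96  96  95  95  94  91  92  93  95  95  96  95  96  92  94  95
  94  91 110 132 123 121 117 114 102  95  75  71]
[ 93  93  92  93  92  93  92  93  93  91  94  93  92  94  93  93  93  93
  94  93  94  95  93  93  93  93  93  93  93  93  95  91  88  93 107 133
 154 162 164 167 168 167 167 168 168 168 168 169 168 167 166 166 165 165
 164 164 165 166 167 168 168 167 166 167 167 167 166 167 165 165]
```

arm_command(
  turn=[
    [0,0,0],
    [0,0,0],
    [0,0,0],
  ],
  xyz=[
    [0.02,0,0],
    [0,0,0],
    [0,0,0],
  ],
  claw=[20,20,20],
)

```text
time_s: 13.1
position: [0.6443, 0.1275, 0.0118]
tool_rot: [[-0.092, 0.996, -0.0], [0.996, 0.092, 0.0], [0.0, -0.0, -1.0]]
ft_force: [0.2, -1.4, -1.8]
grip_width: 0.0198
gripper_force: 0.5
```

arm_command(
  turn=[
    [0,0,0],
    [0,0,0],
    [0,0,0],
  ],
  xyz=[
    [0.02,0,0],
    [0,0,0],
    [0,0,0],
  ],
  claw=[20,20,20],
)

```text
time_s: 13.4
position: [0.6442, 0.1286, 0.0118]
tool_rot: [[-0.092, 0.996, -0.0], [0.996, 0.092, 0.0], [0.0, -0.0, -1.0]]
ft_force: [-0.1, -0.1, 0.5]
grip_width: 0.0202
gripper_force: 0.4
```

```bash
python3 -c "
from h import *
st()
f=snap('w7',png=True);print(f['im'][140:170,230].mean(1).astype(int))
print(f['im'][190,310:335].mean(1).astype(int))"
```

```text
t 13.4 pos [0.6442 0.1286 0.0118] sq [-35.1 -51.5] yaw 95.28 tilt [-0.    0.01] F [-0.1 -0.1  0.5] Fsq [-0.2 -0.1] w 0.0202 [ 1. 44. 71.  0. 64. -4.]
[163 165 167 167 166 167 166 166 165 165 163 161 150 114  80  94  97  96
  95  94  94  95  97  96  96  97  96  97  97  96]
[ 94  94  94  93  93  93  93  93  94  95  94  93  88  94 114 136 154 161
 165 166 167 166 166 166 167]
```

arm_command(
  turn=[
    [0,0,0],
    [0,0,0],
    [0,0,0],
    [0,0,0],
    [0,0,0],
    [0,0,0],
    [0,0,0],
    [0,0,0],
    [0,0,1],
    [0,0,1],
    [0,0,1],
    [0,0,1],
  ],
  xyz=[
    [-0.2,0,0],
    [0,0,-0.8],
    [0,0,-0.8],
    [-0.47,-0.78,0],
    [-0.47,-0.78,0],
    [-0.47,-0.78,0],
    [-0.47,-0.78,0],
    [-0.47,-0.78,0],
    [0,0,0],
    [0,0,0],
    [0,0,0],
    [0,0,0],
  ],
  claw=[20,20,20,65,65,65,65,65,65,65,65,65],
)

```text
time_s: 14.65
position: [0.4618, -0.017, 0.0921]
tool_rot: [[0.258, 0.966, 0.001], [0.966, -0.258, -0.0], [0.0, 0.001, -1.0]]
ft_force: [0.1, 1.1, 0.1]
grip_width: 0.0651
gripper_force: 0.0
```

arm_command(
  turn=[
    [0,0,1],
    [0,0,1],
    [0,0,1],
    [0,0,1],
    [0,0,1],
    [0,0,1],
    [0,0,1],
    [0,0,1],
    [0,0,0.55],
    [0,0,0],
  ],
  xyz=[
    [0,0,0],
    [0,0,0],
    [0,0,0],
    [0,0,0],
    [0,0,0],
    [0,0,0],
    [0,0,0],
    [0,0,0],
    [0,0,0],
    [0,0,0],
  ],
  claw=[65,65,65,65,65,65,65,65,65,65],
)

```text
time_s: 15.65
position: [0.4618, -0.0168, 0.092]
tool_rot: [[0.844, 0.537, 0.001], [0.537, -0.844, -0.0], [0.0, 0.0, -1.0]]
ft_force: [-0.4, -0.2, -0.5]
grip_width: 0.0647
gripper_force: 0.0
```

```bash
python3 -c "
from h import *
st();go(w=(.4621,-.0167),z=.009,yaw=32.4)
f=snap('w8')
for o in tops(f): print(*o[:4])"
```

```text
t 15.65 pos [ 0.4618 -0.0168  0.092 ] sq [-230.3 -179. ] yaw 32.48 tilt [ 0.04 -0.01] F [-0.4 -0.2 -0.5] Fsq [-0.4 -0.2] w 0.0647 [-17.  23. 100.   0.  57.  41.]
units [0.   0.   1.66] turn 0.02
[ 467.4 -164.8] [23.5 42.3] -68.1 [376 265  51  26 750]
```

arm_command(
  turn=[
    [0,0,0],
    [0,0,0],
    [0,0,0],
    [0,0,0],
    [0,0,0],
    [0,0,0],
    [0,0,0],
    [0,0,0],
    [0,0,0],
  ],
  xyz=[
    [0,0,0.8],
    [0,0,0.6],
    [0,0,0.25],
    [0,0,0],
    [0,0,0],
    [0,0,0],
    [0,0,0],
    [0,0,0],
    [0,0,0],
  ],
  claw=[65,65,65,65,35,35,35,35,35],
)

```text
time_s: 16.6
position: [0.4624, -0.0166, 0.0105]
tool_rot: [[0.843, 0.538, 0.002], [0.538, -0.843, -0.001], [0.002, 0.002, -1.0]]
ft_force: [-1.4, -0.5, 6.4]
grip_width: 0.0384
gripper_force: 41.5
```

arm_command(
  turn=[
    [0,0,0],
    [0,0,0],
    [0,0,0],
    [0,0,0],
    [0,0,0],
    [0,0,0],
    [0,0,0],
    [0,0,0],
    [0,0,0],
  ],
  xyz=[
    [0,0,-0.5],
    [0,0,-0.7],
    [0,0,-0.4],
    [0.5,0.02,0],
    [0.9,0.05,0],
    [0.9,0.05,0],
    [0.9,0.05,0],
    [0.7,0.03,0],
    [0.35,0.02,0],
  ],
  claw=[35,35,35,35,35,35,35,35,35],
)

```text
time_s: 17.5
position: [0.6484, 0.0903, 0.0889]
tool_rot: [[0.842, 0.539, 0.0], [0.539, -0.842, 0.0], [0.001, -0.0, -1.0]]
ft_force: [-0.1, -0.8, -3.6]
grip_width: 0.0387
gripper_force: 42.9
```

arm_command(
  turn=[
    [0,0,0.7],
    [0,0,1],
    [0,0,1],
    [0,0,1],
    [0,0,1],
    [0,0,0.7],
    [0,0,0],
    [0,0,0],
    [0,0,0],
  ],
  xyz=[
    [0,0,0],
    [0,0,0],
    [0,0,0],
    [0,0,0],
    [0,0,0],
    [0,0,0],
    [0,0,0.6],
    [0,0,0.4],
    [0,0,0],
  ],
  claw=[35,35,35,35,35,35,35,35,35],
)

```text
time_s: 18.4
position: [0.6448, 0.0886, 0.0363]
tool_rot: [[0.995, 0.096, -0.007], [0.096, -0.995, 0.0], [-0.007, -0.001, -1.0]]
ft_force: [-1.4, 0.7, -3.3]
grip_width: 0.0386
gripper_force: 42.8
```

```bash
python3 -c "
from h import *
st();go(q=(-36,-92),z=.0105,yaw=5.4)
f=snap('w9');print(f['im'][130:240,250].mean(1).astype(int))"
```

```text
t 18.4 pos [0.6448 0.0886 0.0363] sq [-38.3 -91.3] yaw 5.53 tilt [-0.38  0.02] F [-1.4  0.7 -3.3] Fsq [-1.3  0.8] w 0.0386 [-3. 42. 71.  0. 67. 82.]
units [0.05 0.02 0.52] turn 0.03
[184 186 186 187 186 187 187 186 187 186 187 188 187 185 185 184 185 185
 186 185 184 184 183 185 185 185 186 186 186 185 183 183 185 188 187 183
 173 148 144 152 165 167 165 162 161 160 162 163 166 155 103  73  69  69
  69  71  70  69  69  73  84  96 102 107 107 108 108 108 108 107 107 107
 108 107 107 107 107 107 108 106 106 107 107 105 106 107 106 106 106 106
 106 107 106 106 105 107 106 105 106 105 105 106 105 106 105 106 105 107
 105 106]
```

arm_command(
  turn=[
    [0,0,0],
    [0,0,0],
    [0,0,0],
    [0,0,0],
  ],
  xyz=[
    [0,0,0.35],
    [0,0.01,0.15],
    [0.04,0,0],
    [0,0,0],
  ],
  claw=[35,35,35,35],
)

```text
time_s: 18.85
position: [0.6496, 0.0882, 0.0153]
tool_rot: [[0.995, 0.096, 0.002], [0.096, -0.995, -0.0], [0.002, 0.0, -1.0]]
ft_force: [0.1, 0.2, -3.3]
grip_width: 0.0391
gripper_force: 42.9
```

```bash
python3 -c "
from h import *
st()
f=snap('w10');print(f['im'][130:240,250].mean(1).astype(int))"
```

```text
t 18.85 pos [0.6496 0.0882 0.0153] sq [-33.5 -92.1] yaw 5.52 tilt [ 0.09 -0.  ] F [ 0.1  0.2 -3.3] Fsq [0.1 0.2] w 0.0391 [-3. 44. 72.  0. 64. 82.]
[159 156 143 119 117 117 122 142 171 182 184 185 185 184 183 183 183 183
 185 185 185 184 184 183 184 184 184 184 185 183 184 182 183 182 184 183
 184 184 182 181 182 183 183 183 182 183 185 183 181 182 183 185 186 185
 183 173 138  82  72  74  88  98 103 107 108 109 106 107 108 109 107 107
 108 107 105 108 107 108 106 107 107 107 107 107 107 106 105 106 105 107
 105 106 106 105 104 105 105 105 104 106 104 106 105 105 105 106 106 105
  98  78]
```

arm_command(
  turn=[
    [0,0,0],
    [0,0,0],
    [0,0,0],
    [0,0,0],
    [0,0,0],
    [0,0,0],
    [0,0,0],
  ],
  xyz=[
    [0,0,0.08],
    [0.03,0,0],
    [0,0,0.05],
    [0,0,0],
    [0,0,0],
    [0,0,0],
    [0,0,0],
  ],
  claw=[35,35,35,35,48,48,48],
)

```text
time_s: 19.6
position: [0.6508, 0.0884, 0.008]
tool_rot: [[0.995, 0.096, 0.001], [0.096, -0.995, 0.0], [0.001, 0.0, -1.0]]
ft_force: [-0.5, -0.5, 0.3]
grip_width: 0.0478
gripper_force: 0.0
```

arm_command(
  turn=[
    [0,0,0],
    [0,0,0],
    [0,0,-1],
    [0,0,-1],
    [0,0,-1],
    [0,0,-1],
    [0,0,-1],
    [0,0,-1],
    [0,0,-1],
    [0,0,-1],
    [0,0,-1],
    [0,0,-1],
  ],
  xyz=[
    [0,0,-0.6],
    [0,0,-0.6],
    [0,0.76,0],
    [0,0,0],
    [0,0,0],
    [0,0,0],
    [0,0,0],
    [0,0,0],
    [0,0,0],
    [0,0,0],
    [0,0,0],
    [0,0,0],
  ],
  claw=[48,48,20,20,20,20,20,20,20,20,20,20],
)

```text
time_s: 20.8
position: [0.6542, 0.0506, 0.0677]
tool_rot: [[0.563, 0.826, 0.0], [0.826, -0.563, 0.0], [0.0, 0.0, -1.0]]
ft_force: [0.7, 0.1, 0.3]
grip_width: 0.0196
gripper_force: 0.0
```

arm_command(
  turn=[
    [0,0,-1],
    [0,0,-1],
    [0,0,-1],
    [0,0,-1],
    [0,0,-1],
    [0,0,-1],
    [0,0,-1],
    [0,0,-1],
    [0,0,0],
    [0,0,0],
  ],
  xyz=[
    [0,0,0],
    [0,0,0],
    [0,0,0],
    [0,0,0],
    [0,0,0],
    [0,0,0],
    [0,0,0],
    [0,0,0],
    [0,0,0],
    [0,0,0],
  ],
  claw=[20,20,20,20,20,20,20,20,20,20],
)

```text
time_s: 21.8
position: [0.6542, 0.0506, 0.0677]
tool_rot: [[-0.094, 0.996, 0.0], [0.996, 0.094, 0.0], [0.0, 0.0, -1.0]]
ft_force: [0.2, 0.0, 0.1]
grip_width: 0.0199
gripper_force: 0.0
```

```bash
python3 -c "
from h import *
st();go(q=(-35,-129),z=.0115,yaw=95.4)"
```

```text
t 21.8 pos [0.6542 0.0506 0.0677] sq [ -32.5 -130.1] yaw 95.39 tilt [0. 0.] F [0.2 0.  0.1] Fsq [0.2 0. ] w 0.0199 [ -6.  40.  69.   0.  71. -11.]
units [ 0.02 -0.05  1.12] turn -0.0
```

arm_command(
  turn=[
    [0,0,0],
    [0,0,0],
    [0,0,0],
    [0,0,0],
  ],
  xyz=[
    [0,-0.05,0.6],
    [0,0,0.4],
    [0,0,0.12],
    [0,0,0],
  ],
  claw=[20,20,20,20],
)

```text
time_s: 22.2
position: [0.6514, 0.0503, 0.0113]
tool_rot: [[-0.095, 0.995, -0.001], [0.995, 0.095, 0.0], [0.0, -0.001, -1.0]]
ft_force: [0.3, 1.4, 0.3]
grip_width: 0.0198
gripper_force: 0.0
```

arm_command(
  turn=[
    [0,0,0],
    [0,0,0],
    [0,0,0],
    [0,0,0],
    [0,0,0],
    [0,0,0],
    [0,0,0],
    [0,0,0],
    [0,0,0],
    [0,0,0],
  ],
  xyz=[
    [0.1,0,0],
    [0.1,0,0],
    [0.1,0,0],
    [0.1,0,0],
    [0.1,0,0],
    [0.1,0,0],
    [0.06,0,0],
    [0.04,0,0],
    [0.02,0,0],
    [0,0,0],
  ],
  claw=[20,20,20,20,20,20,20,20,20,20],
)

```text
time_s: 23.2
position: [0.648, 0.0864, 0.0117]
tool_rot: [[-0.096, 0.995, -0.0], [0.995, 0.096, 0.0], [0.0, -0.0, -1.0]]
ft_force: [-0.4, -2.3, 0.8]
grip_width: 0.02
gripper_force: 0.9
```

```bash
python3 -c "
from h import *
st()
f=snap('w11');g=f['im'].mean(2).astype(int)
print(g[60:240,235]);print(g[190,300:345])
cv2.imwrite('pics/w11.png',f['im'])"
```

```text
t 23.2 pos [0.648  0.0864 0.0117] sq [-35.3 -93.8] yaw 95.52 tilt [-0.01  0.02] F [-0.4 -2.3  0.8] Fsq [-0.6 -2.3] w 0.02 [-3. 44. 72.  0. 64. -8.]
[107 105 105 106 107 108 107 108 108 107 109 108 107 107 108 108 108 107
 108 107 108 106 105 104 105 104 105 105 103 103 103 105 106 107 107 105
 107 106 106 103 103 105 104 106 107 102 101 100 100 101 101 103 105 105
 106 106 104 104 103 102 102 101 102 102 102 104 103 106 106 105 104 105
 102 102 102 102 101 103 104 106 106 102 103 104 103 102 102  96  80  63
  55  53  55  66  88 101 107 104 103 102 102 103 103 105 104 104 103 105
 104 105 106 106 104 106 105 104 103 101 103 103 101 102 102 103 104 106
 107 106 103 103 102 101 104 106 102 101 100 102 102 102 104 106 104 105
 103 102 102 100 102 102 102 103 106 105 105 103 103 102 102 104 104 104
 105 105 105 104 104 103 101  92  81  86  88  88  87  87  86  84  85  84]
[102 104 102 102 102 101 103 103 102 103 103 103 102 102 104 103 105 103
 103 103 103 101 100 103 109 128 157 174 183 185 186 186 184 183 183 184
 185 186 184 183 182 182 182 180 178]
```

View pics/w11.png

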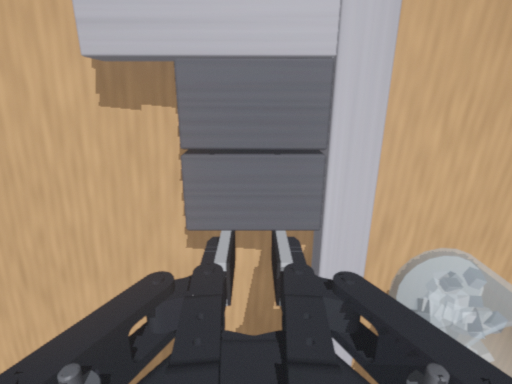

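The view shows A in the corner and B square to the bar, with about 2 mm left between them (v 148–154).

arm_command(
  turn=[
    [0,0,0],
    [0,0,0],
    [0,0,0],
    [0,0,0],
  ],
  xyz=[
    [0.02,0,0],
    [0.02,0,0],
    [0,0,0],
    [0,0,0],
  ],
  claw=[20,20,20,20],
)

```text
time_s: 23.65
position: [0.6478, 0.0883, 0.0116]
tool_rot: [[-0.096, 0.995, -0.0], [0.995, 0.096, 0.0], [0.0, -0.0, -1.0]]
ft_force: [0.8, -2.2, -0.4]
grip_width: 0.0202
gripper_force: 0.8
```

```bash
python3 -c "
from h import *
st();go(w=(.4455,-.1754),yaw=23)
f=snap('w12');g=f['im'].mean(2).astype(int)
print(g[50:62,250],g[140:165,235])"
```

```text
t 23.65 pos [0.6478 0.0883 0.0116] sq [-35.4 -91.9] yaw 95.53 tilt [-0.03  0.01] F [ 0.8 -2.2 -0.4] Fsq [ 0.6 -2.2] w 0.0202 [-3. 44. 72.  0. 64. -8.]
units [-4.86 -4.53  0.  ] turn 14.51
[181 180 180 179 178 178 177 176 173 165 138 114] [104 103 104 105 105 103 102 103 104 102 102  96  82  67  74 100 106 103
 100 102 102 102 103 103 104]
```

arm_command(
  turn=[
    [0,0,0],
    [0,0,0],
    [0,0,0],
    [0,0,0],
    [0,0,0],
    [0,0,0],
    [0,0,0],
    [0,0,0],
    [0,0,0],
    [0,0,0],
    [0,0,1],
    [0,0,1],
  ],
  xyz=[
    [-0.2,0,0],
    [0,0,-0.8],
    [0,0,-0.8],
    [-0.67,-0.65,0],
    [-0.67,-0.65,0],
    [-0.67,-0.65,0],
    [-0.67,-0.65,0],
    [-0.67,-0.65,0],
    [-0.67,-0.65,0],
    [-0.64,-0.63,0],
    [0,0,0],
    [0,0,0],
  ],
  claw=[20,20,20,65,65,65,65,65,65,65,65,65],
)

```text
time_s: 24.9
position: [0.445, -0.1769, 0.092]
tool_rot: [[0.085, 0.996, 0.0], [0.996, -0.085, 0.0], [0.0, 0.0, -1.0]]
ft_force: [0.0, -0.5, -0.1]
grip_width: 0.0651
gripper_force: 0.0
```

arm_command(
  turn=[
    [0,0,1],
    [0,0,1],
    [0,0,1],
    [0,0,1],
    [0,0,1],
    [0,0,1],
    [0,0,1],
    [0,0,1],
    [0,0,1],
    [0,0,1],
    [0,0,1],
    [0,0,1],
  ],
  xyz=[
    [0,0,0],
    [0,0,0],
    [0,0,0],
    [0,0,0],
    [0,0,0],
    [0,0,0],
    [0,0,0],
    [0,0,0],
    [0,0,0],
    [0,0,0],
    [0,0,0],
    [0,0,0],
  ],
  claw=[65,65,65,65,65,65,65,65,65,65,65,65],
)

```text
time_s: 26.1
position: [0.4457, -0.1757, 0.0918]
tool_rot: [[0.904, 0.427, 0.0], [0.427, -0.904, 0.0], [0.0, -0.0, -1.0]]
ft_force: [-1.1, 0.3, -0.2]
grip_width: 0.0648
gripper_force: 0.0
```

arm_command(
  turn=[
    [0,0,0.5],
    [0,0,0],
    [0,0,0],
  ],
  xyz=[
    [0,0,0],
    [0,0,0],
    [0,0,0],
  ],
  claw=[65,65,65],
)

```text
time_s: 26.4
position: [0.4457, -0.1757, 0.0918]
tool_rot: [[0.92, 0.392, 0.0], [0.392, -0.92, 0.0], [0.0, -0.0, -1.0]]
ft_force: [-0.4, -0.5, 0.8]
grip_width: 0.0647
gripper_force: 0.0
```

```bash
python3 -c "
from h import *
st();go(w=(.4455,-.1754),z=.010,yaw=23)
f=snap('w13');g=f['im'].mean(2).astype(int)
for o in tops(f): print(*o[:4])"
```

```text
t 26.4 pos [ 0.4457 -0.1757  0.0918] sq [-261.3 -335.7] yaw 23.08 tilt [0.   0.01] F [-0.4 -0.5  0.8] Fsq [-0.5 -0.4] w 0.0647 [-36.  24.  97.   0.  59.  31.]
units [-0.   -0.01  1.64] turn 0.02
[ 467.3 -181.2] [29.5 60.9] 60.3 [231 156  50  61 180]
```

arm_command(
  turn=[
    [0,0,0],
    [0,0,0],
    [0,0,0],
    [0,0,0],
    [0,0,0],
    [0,0,0],
    [0,0,0],
    [0,0,0],
    [0,0,0],
  ],
  xyz=[
    [0,0,0.8],
    [0,0,0.6],
    [0,0,0.24],
    [0,0,0],
    [0,0,0],
    [0,0,0],
    [0,0,0],
    [0,0,0],
    [0,0,0],
  ],
  claw=[65,65,65,65,35,35,35,35,35],
)

```text
time_s: 27.35
position: [0.4465, -0.176, 0.0111]
tool_rot: [[0.92, 0.391, 0.002], [0.391, -0.92, -0.002], [0.001, 0.002, -1.0]]
ft_force: [0.6, -0.8, 7.5]
grip_width: 0.0389
gripper_force: 41.3
```

arm_command(
  turn=[
    [0,0,0],
    [0,0,0],
    [0,0,0],
    [0,0,0],
    [0,0,0],
    [0,0,0],
    [0,0,0],
    [0,0,0],
    [0,0,0],
    [0,0,0],
    [0,0,0],
  ],
  xyz=[
    [0,0,-0.5],
    [0,0,-0.7],
    [0,0,-0.4],
    [0.45,-0.21,0],
    [0.85,-0.38,0],
    [0.85,-0.38,0],
    [0.85,-0.38,0],
    [0.85,-0.38,0],
    [0.85,-0.38,0],
    [0.55,-0.25,0],
    [0.3,-0.15,0],
  ],
  claw=[35,35,35,35,35,35,35,35,35,35,35],
)

```text
time_s: 28.45
position: [0.6529, 0.051, 0.0893]
tool_rot: [[0.919, 0.393, -0.001], [0.393, -0.919, 0.001], [-0.0, -0.001, -1.0]]
ft_force: [0.0, -0.4, -4.7]
grip_width: 0.039
gripper_force: 43.4
```

arm_command(
  turn=[
    [0,0,0.52],
    [0,0,1],
    [0,0,1],
    [0,0,1],
    [0,0,0],
    [0,0,0],
    [0,0,0],
    [0,0,0],
    [0,0,0],
  ],
  xyz=[
    [0,0,0],
    [0,0,0],
    [0,0,0],
    [0,0,0],
    [0,0,0.6],
    [0,0,0.5],
    [0,0,0.3],
    [0,0,0],
    [0,0,0],
  ],
  claw=[35,35,35,35,35,35,35,35,35],
)

```text
time_s: 29.35
position: [0.6522, 0.0486, 0.0202]
tool_rot: [[0.996, 0.095, -0.0], [0.095, -0.996, 0.0], [-0.0, -0.0, -1.0]]
ft_force: [0.4, 0.0, -4.7]
grip_width: 0.0385
gripper_force: 43.4
```

```bash
python3 -c "
from h import *
st();go(q=(-35,-132),z=.0105,yaw=5.5)
f=snap('w14');print(f['im'][130:220,250].mean(1).astype(int))"
```

```text
t 29.35 pos [0.6522 0.0486 0.0202] sq [ -34.7 -131.9] yaw 5.43 tilt [-0.  0.] F [ 0.4  0.  -4.7] Fsq [ 0.4 -0. ] w 0.0385 [-6. 43. 72.  0. 65. 78.]
units [-0.01  0.    0.19] turn -0.01
[121 121 123 141 174 185 187 189 188 187 186 186 187 188 187 187 189 189
 188 189 190 190 190 189 188 187 187 186 186 186 186 187 188 189 188 186
 187 187 185 184 186 187 186 186 186 186 187 188 187 183 173 135  81  71
  72  73  73  74  72  73  73  78  92 101 108 111 110 111 111 110 111 111
 111 111 110 109 110 110 110 108 110 109 110 111 111 109 110 110 108 111]
```

arm_command(
  turn=[
    [0,0,0],
    [0,0,0],
    [0,0,0],
    [0,0,0],
  ],
  xyz=[
    [0.02,0,0.19],
    [0.02,0,0],
    [0,0,0],
    [0,0,0],
  ],
  claw=[35,35,35,35],
)

```text
time_s: 29.8
position: [0.6545, 0.0487, 0.0108]
tool_rot: [[0.996, 0.095, 0.001], [0.095, -0.996, -0.0], [0.001, 0.0, -1.0]]
ft_force: [0.8, -0.8, -0.6]
grip_width: 0.0385
gripper_force: 44.8
```

```bash
python3 -c "
from h import *
st()
f=snap('w15');print(f['im'][180:210,250].mean(1).astype(int))"
```

```text
t 29.8 pos [0.6545 0.0487 0.0108] sq [ -32.4 -132. ] yaw 5.42 tilt [ 0.06 -0.01] F [ 0.8 -0.8 -0.6] Fsq [ 0.8 -0.8] w 0.0385 [-6. 44. 72. -0. 64. 79.]
[183 183 183 183 183 185 185 185 184 182 171 137  98 101 106 110 110 110
 110 110 110 110 110 108 108 110 109 110 109 108]
```

arm_command(
  turn=[
    [0,0,0],
    [0,0,0],
    [0,0,0],
    [0,0,0],
    [0,0,0],
  ],
  xyz=[
    [0,0,0.03],
    [0,0,0],
    [0,0,0],
    [0,0,0],
    [0,0,0],
  ],
  claw=[35,35,48,48,48],
)

```text
time_s: 30.35
position: [0.6542, 0.0488, 0.0087]
tool_rot: [[0.996, 0.094, 0.0], [0.094, -0.996, 0.0], [0.0, -0.0, -1.0]]
ft_force: [0.4, 1.0, -0.2]
grip_width: 0.0478
gripper_force: 0.0
```

arm_command(
  turn=[
    [0,0,0],
    [0,0,0],
    [0,0,-1],
    [0,0,-1],
    [0,0,-1],
    [0,0,-1],
    [0,0,-1],
    [0,0,-1],
    [0,0,-1],
    [0,0,-1],
    [0,0,-1],
    [0,0,-1],
  ],
  xyz=[
    [0,0,-0.6],
    [0,0,-0.6],
    [-0.06,0.76,0],
    [0,0,0],
    [0,0,0],
    [0,0,0],
    [0,0,0],
    [0,0,0],
    [0,0,0],
    [0,0,0],
    [0,0,0],
    [0,0,0],
  ],
  claw=[48,48,20,20,20,20,20,20,20,20,20,20],
)

```text
time_s: 31.55
position: [0.6548, 0.0106, 0.0686]
tool_rot: [[0.565, 0.825, -0.0], [0.825, -0.565, 0.0], [-0.0, -0.0, -1.0]]
ft_force: [0.2, 0.6, -0.5]
grip_width: 0.0198
gripper_force: 0.0
```

arm_command(
  turn=[
    [0,0,-1],
    [0,0,-1],
    [0,0,-1],
    [0,0,-1],
    [0,0,-1],
    [0,0,-1],
    [0,0,-1],
    [0,0,-1],
    [0,0,0],
    [0,0,0],
  ],
  xyz=[
    [0,0,0],
    [0,0,0],
    [0,0,0],
    [0,0,0],
    [0,0,0],
    [0,0,0],
    [0,0,0],
    [0,0,0],
    [0,0,0],
    [0,0,0],
  ],
  claw=[20,20,20,20,20,20,20,20,20,20],
)

```text
time_s: 32.55
position: [0.6548, 0.0106, 0.0687]
tool_rot: [[-0.092, 0.996, -0.0], [0.996, 0.092, 0.0], [0.0, -0.0, -1.0]]
ft_force: [0.2, 0.4, -0.8]
grip_width: 0.02
gripper_force: 0.0
```

```bash
python3 -c "
from h import *
st();go(q=(-35,-134),z=.0115,yaw=95.4)"
```

```text
t 32.55 pos [0.6548 0.0106 0.0687] sq [ -35.7 -169.9] yaw 95.29 tilt [-0.01  0.  ] F [ 0.2  0.4 -0.8] Fsq [0.2 0.4] w 0.02 [ -9.  40.  69.   0.  71. -15.]
units [0.72 0.01 1.14] turn -0.02
```

arm_command(
  turn=[
    [0,0,0],
    [0,0,0],
    [0,0,0],
    [0,0,0],
  ],
  xyz=[
    [0,0,0.6],
    [0,0,0.4],
    [0,0,0.14],
    [0,0,0],
  ],
  claw=[20,20,20,20],
)

```text
time_s: 32.95
position: [0.6544, 0.0106, 0.0111]
tool_rot: [[-0.093, 0.996, -0.002], [0.996, 0.093, 0.0], [0.0, -0.002, -1.0]]
ft_force: [-0.4, -0.6, 0.0]
grip_width: 0.0198
gripper_force: 0.0
```

arm_command(
  turn=[
    [0,0,0],
    [0,0,0],
    [0,0,0],
    [0,0,0],
    [0,0,0],
    [0,0,0],
    [0,0,0],
    [0,0,0],
    [0,0,0],
    [0,0,0],
  ],
  xyz=[
    [0.1,0,0],
    [0.1,0,0],
    [0.1,0,0],
    [0.1,0,0],
    [0.1,0,0],
    [0.1,0,0],
    [0.06,0,0],
    [0.04,0,0],
    [0.02,0,0],
    [0,0,0],
  ],
  claw=[20,20,20,20,20,20,20,20,20,20],
)

```text
time_s: 33.95
position: [0.6513, 0.0466, 0.0117]
tool_rot: [[-0.095, 0.996, -0.0], [0.996, 0.095, 0.0], [0.0, -0.0, -1.0]]
ft_force: [1.1, -3.0, 0.8]
grip_width: 0.02
gripper_force: 1.3
```

```bash
python3 -c "
from h import *
st()
f=snap('w16');g=f['im'].mean(2).astype(int)
print(g[135:165,235]);print(g[190,310:340])"
```

```text
t 33.95 pos [0.6513 0.0466 0.0117] sq [ -35.8 -133.7] yaw 95.42 tilt [-0.01  0.02] F [ 1.1 -3.   0.8] Fsq [ 0.8 -3.1] w 0.02 [ -6.  44.  72.   0.  64. -12.]
[102 101 101 102 103 104 105 104 105 105 103 101 104  98  84  69  56  54
  56  70  99 105 103 103 101 102 103 104 104 105]
[103 101 104 100 102 104 102 101 103 103 102 101  99  97  94 102 131 157
 174 183 185 186 184 183 181 181 180 181 181 182]
```

arm_command(
  turn=[
    [0,0,0],
    [0,0,0],
    [0,0,0],
    [0,0,0],
  ],
  xyz=[
    [0.02,0,0],
    [0.015,0,0],
    [0,0,0],
    [0,0,0],
  ],
  claw=[20,20,20,20],
)

```text
time_s: 34.4
position: [0.651, 0.0483, 0.0116]
tool_rot: [[-0.095, 0.996, -0.0], [0.996, 0.095, 0.0], [0.0, -0.0, -1.0]]
ft_force: [0.2, -2.3, 1.0]
grip_width: 0.0199
gripper_force: 1.3
```

arm_command(
  turn=[
    [0,0,0],
    [0,0,0],
    [0,0,0],
  ],
  xyz=[
    [0.01,0,0],
    [0,0,0],
    [0,0,0],
  ],
  claw=[20,20,20],
)

```text
time_s: 34.7
position: [0.651, 0.0486, 0.0117]
tool_rot: [[-0.095, 0.996, -0.0], [0.996, 0.095, -0.0], [-0.0, -0.0, -1.0]]
ft_force: [-0.0, -3.8, -0.9]
grip_width: 0.0198
gripper_force: 2.1
```

```bash
python3 -c "
from h import *
st()
f=snap('w17');g=f['im'].mean(2).astype(int)
print(g[40:60,235],g[135:165,235]);print(g[190,310:340])
s=np.load('pics/scene0.npz');c=(s['K'],s['R'],s['t']);P=pts(c,s['d'])
for n in ('scene0','side0'):
    s=np.load(f'pics/{n}.npz');c=(s['K'],s['R'],s['t']);P=pts(c,s['d']);im=s['im'].max(2)
    b=(P[...,0]>.5)&(P[...,0]<.7)&(P[...,1]>-.42)&(P[...,1]<-.25)&(s['d']>0)
    t=P[b&(P[...,2]>.212)];pe=P[b&(P[...,2]>.178)&(P[...,2]<.212)&(im>90)];po=P[b&(P[...,2]>.06)&(P[...,2]<.12)&(im>75)]
    r=cv2.minAreaRect((t[:,:2]*1000).astype(np.float32))
    print(n,'block',t.mean(0).round(4),len(t),r,t[:,2].max(),'post',np.median(po,0).round(4),len(po))
    v=cv2.fitLine((pe[:,:2]*1000).astype(np.float32),cv2.DIST_HUBER,0,.01,.01).ravel();print('peg',v,np.degrees(np.arctan2(v[1],v[0])),pe[:,:2].min(0),pe[:,:2].max(0))
"
```

```text
t 34.7 pos [0.651  0.0486 0.0117] sq [ -35.8 -131.7] yaw 95.42 tilt [-0.02 -0.01] F [-0.  -3.8 -0.9] Fsq [-0.4 -3.8] w 0.0198 [ -6.  44.  72.  -0.  64. -12.]
[103 102 101 101 101 102 102 102 102 103 104 104 104 103 105 102 102 103
 102 101] [104 102 102 101 100 102 101 101 102 104 106 104 103 102 103 102 102  99
  85  80 100 107 104 100  99 100 103 103 103 104]
[102 101 102 103 103 101 101 102 102 101 103 102 101  97  95 103 124 151
 171 181 184 186 185 183 182 180 180 181 182 182]
scene0 block [ 0.574  -0.3345  0.2224] 101 ((572.571533203125, -332.1331481933594), (10.013643264770508, 43.331382751464844), 17.23630142211914) 0.22771241424967167 post [ 0.6455 -0.321   0.0944] 44
peg [ 9.7782820e-01  2.0940873e-01  5.9501709e+02 -3.2782623e+02] 12.087704 [ 0.51770091 -0.34716279] [ 0.65413018 -0.30685032]
side0 block [ 0.5683 -0.3319  0.2213] 83 ((569.2313232421875, -329.60321044921875), (14.670501708984375, 42.25849533081055), 17.767915725708008) 0.22878340947946899 post [ 0.6422 -0.3179  0.0824] 66
peg [ 9.8137558e-01  1.9209899e-01  5.9809167e+02 -3.2599612e+02] 11.075303 [ 0.51562444 -0.34465132] [ 0.65192807 -0.30630219]
```

All three plain weights are in: TCP at −131.7 mm with a 3.8 N reaction, and the gaps are closed. Next is the grip weight, with a look from above it first.

arm_command(
  turn=[
    [0,0,0],
    [0,0,0],
    [0,0,0],
    [0,0,0],
    [0,0,0],
    [0,0,0],
    [0,0,0],
    [0,0,0],
    [0,0,0],
    [0,0,0],
    [0,0,0],
    [0,0,0],
  ],
  xyz=[
    [-0.2,0,0],
    [0,0,-0.8],
    [0,0,-1],
    [0,0,-1],
    [0,0,-1],
    [0,0,-1],
    [0,0,-1],
    [0,0,-0.6],
    [-0.9,-0.3,0],
    [-0.9,-0.3,0],
    [-0.9,-0.3,0],
    [-0.9,-0.3,0],
  ],
  claw=[20,20,20,20,20,20,20,20,40,40,40,40],
)

```text
time_s: 35.95
position: [0.6086, -0.1477, 0.3318]
tool_rot: [[-0.095, 0.995, 0.0], [0.995, 0.095, 0.001], [0.001, 0.0, -1.0]]
ft_force: [0.9, 0.3, -0.3]
grip_width: 0.0403
gripper_force: 0.0
```

arm_command(
  turn=[
    [0,0,0],
    [0,0,0],
    [0,0,0],
    [0,0,0],
    [0,0,-1],
    [0,0,-0.7],
    [0,0,0],
    [0,0,0],
  ],
  xyz=[
    [-0.9,-0.3,0],
    [-0.9,-0.3,0],
    [-0.9,-0.3,0],
    [-0.7,-0.2,0],
    [0,0,0],
    [0,0,0],
    [0,0,0],
    [0,0,0],
  ],
  claw=[40,40,40,40,40,40,40,40],
)

```text
time_s: 36.75
position: [0.5706, -0.3204, 0.3318]
tool_rot: [[-0.239, 0.971, 0.0], [0.971, 0.239, 0.001], [0.001, 0.0, -1.0]]
ft_force: [-0.8, -0.7, 0.2]
grip_width: 0.0399
gripper_force: 0.0
```

```bash
python3 -c "
from h import *
st();f=snap('w18',png=True)
P=pts((f['K'],f['R'],f['t']),f['d']);m=(f['d']>0)&(P[...,2]>.218)&(P[...,2]<.235)
k,l,s,_=cv2.connectedComponentsWithStats(m.astype(np.uint8))
for i in range(1,k):
    if s[i,4]>60:
        X=P[l==i];r=cv2.minAreaRect((X[:,:2]*1000).astype(np.float32));print(s[i],X.mean(0).round(4),r,X[:,2].max())"
```

```text
t 36.75 pos [ 0.5706 -0.3204  0.3318] sq [-150.6 -491.5] yaw 103.85 tilt [0.   0.03] F [-0.8 -0.7  0.2] Fsq [-0.9 -0.7] w 0.0399 [-40.  31.  42.   0. 106. -54.]
[246 173  12  43 460] [ 0.5715 -0.3295  0.2245] ((571.80029296875, -330.63519287109375), (9.986656188964844, 40.35810470581055), 15.60867977142334) 0.2264358264162071
```

View pics/w18.png

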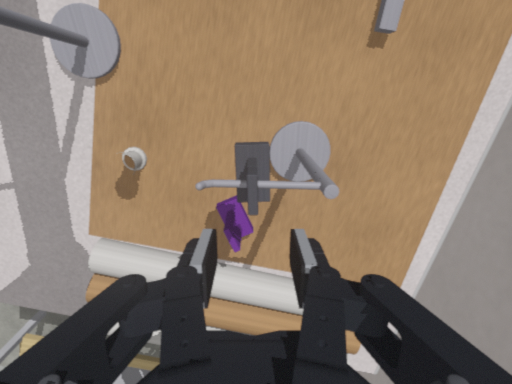

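The view shows the grip block at about (252,185) on the peg, which runs along v≈185. The post top is at (330,190) and the purple look-alike at (235,222). The measured block is 10 x 40 mm at (0.5717, −0.3305), top at 0.226, as expected.

arm_command(
  turn=[
    [0,0,-0.35],
    [0,0,0],
    [0,0,0],
    [0,0,0],
    [0,0,0],
    [0,0,0],
  ],
  xyz=[
    [-0.2,-0.03,0],
    [0,0,0.7],
    [0,0,0.7],
    [0,0,0.5],
    [0,0,0],
    [0,0,0],
  ],
  claw=[40,40,40,40,40,40],
)

```text
time_s: 37.4
position: [0.5719, -0.3306, 0.2379]
tool_rot: [[-0.27, 0.963, 0.001], [0.963, 0.27, -0.0], [-0.001, 0.001, -1.0]]
ft_force: [0.0, 0.2, 1.4]
grip_width: 0.0402
gripper_force: 0.0
```

```bash
python3 -c "
from h import *
st();go(w=(.5717,-.3305),z=.206,yaw=105.6)"
```

```text
t 37.4 pos [ 0.5719 -0.3306  0.2379] sq [-150.2 -501.8] yaw 105.66 tilt [ 0.04 -0.03] F [0.  0.2 1.4] Fsq [0.  0.2] w 0.0402 [-40.  33.  54.   0.  93. -56.]
units [ 0.   -0.    0.64] turn 0.01
```

arm_command(
  turn=[
    [0,0,0],
    [0,0,0],
    [0,0,0],
    [0,0,0],
    [0,0,0],
    [0,0,0],
    [0,0,0],
    [0,0,0],
  ],
  xyz=[
    [0,0,0.4],
    [0,0,0.24],
    [0,0,0],
    [0,0,0],
    [0,0,0],
    [0,0,0],
    [0,0,0],
    [0,0,0],
  ],
  claw=[40,40,40,4,4,4,4,4],
  squeeze=60,
)

```text
time_s: 38.2
position: [0.5719, -0.331, 0.2062]
tool_rot: [[-0.27, 0.963, 0.002], [0.963, 0.27, -0.002], [-0.002, 0.001, -1.0]]
ft_force: [0.7, -0.4, 6.5]
grip_width: 0.008
gripper_force: 61.3
```

arm_command(
  turn=[
    [0,0,0],
    [0,0,0],
    [0,0,0],
    [0,0,0],
  ],
  xyz=[
    [0,0,-0.2],
    [0,0,-0.28],
    [0,0,0],
    [0,0,0],
  ],
  claw=[4,4,4,4],
)

```text
time_s: 38.6
position: [0.5714, -0.3305, 0.2281]
tool_rot: [[-0.27, 0.963, -0.001], [0.963, 0.27, 0.001], [0.001, -0.001, -1.0]]
ft_force: [0.0, 0.5, -5.5]
grip_width: 0.0085
gripper_force: 59.8
```

```bash
python3 -c "
from h import *
st()
a=np.radians(13.5);p=env.observe()['position'][:2];go(w=p-.12*np.array([np.cos(a),np.sin(a)]))
f=snap('sA','scene');P=pts((f['K'],f['R'],f['t']),f['d']);m=(f['im'].max(2)<90)&(P[...,0]>.5)&(P[...,0]<.66)&(P[...,1]>-.4)&(P[...,1]<-.27)&(P[...,2]>.1)&(P[...,2]<.2)
X=P[m];print(len(X),np.percentile(X[:,2],[0,1,3,5,20,50]).round(4))"
```

```text
t 38.6 pos [ 0.5714 -0.3305  0.2281] sq [-150.7 -501.6] yaw 105.67 tilt [-0.06  0.05] F [ 0.   0.5 -5.5] Fsq [0.1 0.5] w 0.0085 [-40.  33.  55.   0.  92. -56.]
units [ 0.09 -2.4   0.  ] turn None
659 [0.1003 0.1038 0.1118 0.1187 0.158  0.1722]
```

arm_command(
  turn=[
    [0,0,0],
    [0,0,0],
    [0,0,0],
    [0,0,0],
  ],
  xyz=[
    [0.01,-0.15,-0.02],
    [0.01,-0.25,0],
    [0.01,-0.25,0],
    [0,0,0],
  ],
  claw=[4,4,4,4],
)

```text
time_s: 39.05
position: [0.5383, -0.3385, 0.2298]
tool_rot: [[-0.269, 0.963, -0.001], [0.963, 0.269, 0.0], [0.001, -0.001, -1.0]]
ft_force: [0.4, 1.0, -4.6]
grip_width: 0.0082
gripper_force: 59.7
```

arm_command(
  turn=[
    [0,0,0],
    [0,0,0],
    [0,0,0],
    [0,0,0],
    [0,0,0],
  ],
  xyz=[
    [0.01,-0.3,0],
    [0.01,-0.3,0],
    [0.01,-0.4,0],
    [0.01,-0.4,0],
    [0.01,-0.35,0],
  ],
  claw=[4,4,4,4,4],
)

```text
time_s: 39.55
position: [0.4542, -0.3593, 0.2298]
tool_rot: [[-0.27, 0.963, 0.0], [0.963, 0.27, 0.0], [0.0, 0.0, -1.0]]
ft_force: [0.4, -0.1, -5.2]
grip_width: 0.0087
gripper_force: 59.7
```

```bash
python3 -c "
from h import *
st();go(q=(-38,-150),z=.09,yaw=5.4)
f=snap('w19');P=pts((f['K'],f['R'],f['t']),f['d']);print(f['im'].shape)"
```

```text
t 39.55 pos [ 0.4542 -0.3593  0.2298] sq [-270.2 -519.3] yaw 105.66 tilt [0. 0.] F [ 0.4 -0.1 -5.2] Fsq [ 0.4 -0.1] w 0.0087 [-50.  25.  70.   0.  85. -66.]
units [6.44 5.89 2.8 ] turn 20.05
(384, 512, 3)
```

arm_command(
  turn=[
    [0,0,0],
    [0,0,0],
    [0,0,0],
    [0,0,0],
    [0,0,0],
    [0,0,0],
    [0,0,0],
    [0,0,0],
    [0,0,0],
    [0,0,0],
    [0,0,0],
    [0,0,0],
  ],
  xyz=[
    [0.5,0,0],
    [0.9,0,0],
    [0.9,0,0],
    [0.9,0,0],
    [0.8,0,0],
    [0.32,0.8,0],
    [0.36,0.87,0],
    [0.36,0.87,0],
    [0.36,0.87,0],
    [0.36,0.87,0],
    [0.36,0.87,0],
    [0.32,0.74,0],
  ],
  claw=[4,4,4,4,4,4,4,4,4,4,4,4],
)

```text
time_s: 40.8
position: [0.6531, 0.0324, 0.2295]
tool_rot: [[-0.271, 0.963, 0.0], [0.963, 0.271, 0.0], [0.0, 0.0, -1.0]]
ft_force: [0.6, -0.3, -4.7]
grip_width: 0.0085
gripper_force: 59.8
```

arm_command(
  turn=[
    [0,0,0.5],
    [0,0,1],
    [0,0,1],
    [0,0,1],
    [0,0,1],
    [0,0,1],
    [0,0,1],
    [0,0,1],
    [0,0,1],
    [0,0,1],
    [0,0,1],
    [0,0,1],
  ],
  xyz=[
    [0,0,0],
    [0,0,0],
    [0,0,0],
    [0,0,0],
    [0,0,0],
    [0,0,0],
    [0,0,0],
    [0,0,0],
    [0,0,0],
    [0,0,0],
    [0,0,0],
    [0,0,0],
  ],
  claw=[4,4,4,4,4,4,4,4,4,4,4,4],
)

```text
time_s: 42.0
position: [0.6516, 0.0305, 0.2297]
tool_rot: [[0.67, 0.743, -0.0], [0.743, -0.67, 0.0], [0.0, -0.0, -1.0]]
ft_force: [0.3, 0.3, -4.7]
grip_width: 0.0087
gripper_force: 60.0
```

arm_command(
  turn=[
    [0,0,1],
    [0,0,1],
    [0,0,1],
    [0,0,1],
    [0,0,1],
    [0,0,1],
    [0,0,1],
    [0,0,1],
    [0,0,0.55],
    [0,0,0],
    [0,0,0],
  ],
  xyz=[
    [0,0,0],
    [0,0,0],
    [0,0,0],
    [0,0,0],
    [0,0,0],
    [0,0,0],
    [0,0,0],
    [0,0,0],
    [0,0,0],
    [0,0,0],
    [0,0,0],
  ],
  claw=[4,4,4,4,4,4,4,4,4,4,4],
)

```text
time_s: 43.1
position: [0.6516, 0.0305, 0.2297]
tool_rot: [[0.995, 0.096, -0.0], [0.096, -0.995, 0.0], [-0.0, -0.0, -1.0]]
ft_force: [-0.5, 0.2, -4.6]
grip_width: 0.0085
gripper_force: 60.0
```

```bash
python3 -c "
from h import *
st();go(q=(-38,-152),z=.1,yaw=5.4)
f=snap('w20',png=True)
P=pts((f['K'],f['R'],f['t']),f['d'])
print(P[150:330:8,256].round(3))"
```

```text
t 43.1 pos [0.6516 0.0305 0.2297] sq [ -37.  -149.8] yaw 5.5 tilt [-0.01  0.01] F [-0.5  0.2 -4.6] Fsq [-0.5  0.2] w 0.0085 [-8. 33. 56.  0. 91. 77.]
units [-0.02  0.04  2.59] turn 0.02
[[ 0.661  0.027  0.001]
 [ 0.686  0.031  0.168]
 [ 0.682  0.031  0.174]
 [ 0.676  0.03   0.173]
 [ 0.671  0.03   0.178]
 [ 0.671  0.03   0.196]
 [ 0.671  0.03   0.211]
 [ 0.672  0.031  0.225]
 [ 0.671  0.031  0.236]
 [ 0.672  0.031  0.246]
 [ 0.668  0.03   0.247]
 [ 0.664  0.03   0.248]
 [ 0.66   0.03   0.248]
 [ 0.656  0.029  0.248]
 [ 0.651  0.029  0.247]
 [ 0.647  0.028  0.248]
 [ 0.643  0.028  0.249]
 [ 0.636  0.027  0.247]
 [ 0.632  0.027  0.248]
 [ 0.422  0.004 -0.001]
 [ 0.407  0.002 -0.   ]
 [ 0.391  0.001 -0.001]
 [ 0.376 -0.001 -0.   ]]
```

View pics/w20.png

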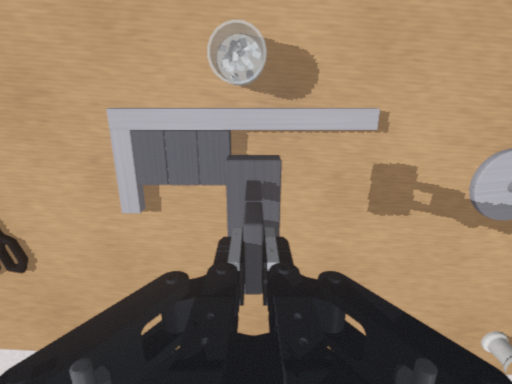

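The view shows the row snug in the corner (u 135–230, v 130–185) and the grip weight upright in the jaws. Depth puts its underside at 0.154, so the TCP will be at about 0.0757 when it stands on the table.

arm_command(
  turn=[
    [0,0,0],
    [0,0,0],
    [0,0,0],
    [0,0,0],
    [0,0,0],
    [0,0,0],
  ],
  xyz=[
    [0,0.04,0.8],
    [0,0,0.8],
    [0,0,0.8],
    [0,0,0.6],
    [0,0,0],
    [0,0,0],
  ],
  claw=[4,4,4,4,4,4],
)

```text
time_s: 43.75
position: [0.6522, 0.0283, 0.0808]
tool_rot: [[0.995, 0.095, 0.001], [0.095, -0.995, -0.0], [0.001, 0.0, -1.0]]
ft_force: [0.5, -0.0, -4.8]
grip_width: 0.0087
gripper_force: 62.3
```

```bash
python3 -c "
from h import *
st();go(q=(-36.5,-143),z=.0785,yaw=5.4)
f=snap('w21');g=f['im'].mean(2).astype(int)
for o in tops(np.load('pics/w20.npz'),dark=False): 
  if o[3][4]>1000: print(*o[:4])
cv2.imwrite('pics/w21.png',f['im'])"
```

```text
t 43.75 pos [0.6522 0.0283 0.0808] sq [ -36.5 -152. ] yaw 5.45 tilt [ 0.04 -0.  ] F [ 0.5 -0.  -4.8] Fsq [ 0.5 -0.1] w 0.0087 [-8. 39. 69.  0. 72. 77.]
units [ 0.   -0.18  0.05] turn 0.01
[645.6  42.7] [134.3 323.2] -84.6 [  106   108   273   106 12413]
```

View pics/w21.png

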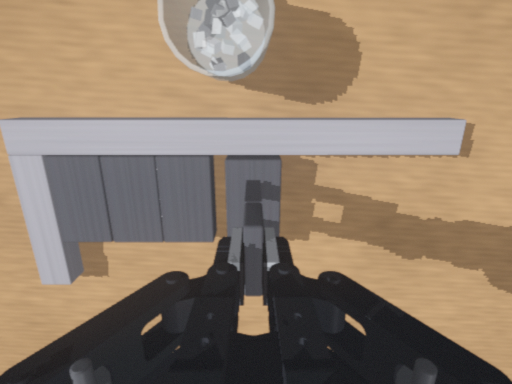

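The view shows the grip weight parallel to the row, with about 9 mm left to the third weight (u 214–226) and its front end close to the bar. The square's rectangle is unchanged to under 1 mm.

arm_command(
  turn=[
    [0,0,0],
    [0,0,0],
    [0,0,0],
    [0,0,0],
    [0,0,0],
  ],
  xyz=[
    [0,-0.08,0.05],
    [0,-0.08,0],
    [0,-0.04,0],
    [0,-0.02,0],
    [0,0,0],
  ],
  claw=[4,4,4,4,4],
)

```text
time_s: 44.3
position: [0.6508, 0.0394, 0.0776]
tool_rot: [[0.996, 0.095, 0.001], [0.095, -0.996, -0.0], [0.001, 0.0, -1.0]]
ft_force: [-0.0, -0.4, -4.9]
grip_width: 0.0085
gripper_force: 62.4
```

arm_command(
  turn=[
    [0,0,0],
    [0,0,0],
    [0,0,0],
  ],
  xyz=[
    [0,-0.02,0],
    [0,0,0],
    [0,0,0],
  ],
  claw=[4,4,4],
)

```text
time_s: 44.6
position: [0.6508, 0.0398, 0.0776]
tool_rot: [[0.996, 0.094, 0.001], [0.094, -0.996, -0.001], [0.0, 0.001, -1.0]]
ft_force: [-0.7, -4.5, -2.7]
grip_width: 0.0088
gripper_force: 62.8
```

```bash
python3 -c "
from h import *
st()
f=snap('w22');g=f['im'].mean(2).astype(int);print(g[200,195:245]);print(g[140:170,265])"
```

```text
t 44.6 pos [0.6508 0.0398 0.0776] sq [ -36.9 -140.5] yaw 5.41 tilt [ 0.03 -0.05] F [-0.7 -4.5 -2.7] Fsq [-1.2 -4.4] w 0.0088 [-7. 39. 69. -0. 71. 78.]
[107 107 105 106 108 104 102 106 106 108 106 106 106 104 105 105 106 107
 108 106 106 105 105 106 106 108 107 108 107 106  99  98 106 107 105 107
 106 107 108 108 107 109 107 109 107 106 106 108 103  96]
[185 184 184 184 184 182 181 182 183 182 184 184 184 179 165 105  71  71
  74  84 100 104 108 108 108 108 107 107 108 108]
```

arm_command(
  turn=[
    [0,0,0],
    [0,0,0],
    [0,0,0],
    [0,0,0],
  ],
  xyz=[
    [0.02,0.01,0],
    [0,0,0.04],
    [0,0,0.02],
    [0,0,0],
  ],
  claw=[4,4,4,4],
)

```text
time_s: 45.05
position: [0.6518, 0.0398, 0.0741]
tool_rot: [[0.996, 0.094, 0.0], [0.094, -0.996, -0.0], [0.0, 0.0, -1.0]]
ft_force: [0.6, -3.8, -6.0]
grip_width: 0.0084
gripper_force: 62.3
```

arm_command(
  turn=[
    [0,0,0],
    [0,0,0],
    [0,0,0],
  ],
  xyz=[
    [0,0.01,0.02],
    [0,0,0.02],
    [0,0,0],
  ],
  claw=[4,4,4],
)

```text
time_s: 45.35
position: [0.6523, 0.0396, 0.0735]
tool_rot: [[0.996, 0.095, 0.002], [0.095, -0.996, 0.0], [0.002, 0.0, -1.0]]
ft_force: [0.4, -2.7, 4.7]
grip_width: 0.0086
gripper_force: 63.7
```

arm_command(
  turn=[
    [0,0,0],
    [0,0,0],
    [0,0,0],
  ],
  xyz=[
    [0,0,0.02],
    [0,0,0],
    [0,0,0],
  ],
  claw=[4,4,4],
)

```text
time_s: 45.65
position: [0.6525, 0.0396, 0.0734]
tool_rot: [[0.996, 0.095, 0.003], [0.095, -0.996, -0.0], [0.003, 0.0, -1.0]]
ft_force: [-0.1, -2.7, 11.0]
grip_width: 0.0085
gripper_force: 64.6
```

On the table. I'll release and lift away.

arm_command(
  turn=[
    [0,0,0],
    [0,0,0],
    [0,0,0],
    [0,0,0],
    [0,0,0],
  ],
  xyz=[
    [0,0,-0.04],
    [0,0,0],
    [0,0,0],
    [0,0,0],
    [0,0,0],
  ],
  claw=[4,12,24,30,30],
)

```text
time_s: 46.15
position: [0.6517, 0.0396, 0.0732]
tool_rot: [[0.996, 0.095, -0.0], [0.095, -0.996, 0.0], [-0.0, -0.0, -1.0]]
ft_force: [0.5, 0.5, 0.3]
grip_width: 0.0301
gripper_force: 0.0
```

arm_command(
  turn=[
    [0,0,0],
    [0,0,0],
    [0,0,0],
    [0,0,0],
    [0,0,0],
    [0,0,0],
    [0,0,0],
  ],
  xyz=[
    [0,0,-0.4],
    [0,0,-0.8],
    [0,0,-1],
    [-0.8,0,-0.5],
    [-0.8,0,0],
    [0,0,0],
    [0,0,0],
  ],
  claw=[30,30,30,30,30,30,30],
)

```text
time_s: 46.85
position: [0.5719, 0.0319, 0.2089]
tool_rot: [[0.996, 0.094, 0.001], [0.094, -0.996, 0.0], [0.001, 0.0, -1.0]]
ft_force: [0.4, 1.0, -0.4]
grip_width: 0.0298
gripper_force: 0.0
```

```bash
python3 -c "
from h import *
st();f=snap('w23');cv2.imwrite('pics/w23.png',cv2.resize(f['im'],(800,600)))
for o in tops(f): print('dark',(tosq(o[0]/1000)*1000).round(1),*o[1:4],'sqmin/max',(tosq(o[4])*1000).min(0).round(1),(tosq(o[4])*1000).max(0).round(1))
for o in tops(f,dark=False):
  if o[3][4]>1000: print('sq',*o[:4],(tosq(o[4])*1000).min(0).round(1),(tosq(o[4])*1000).max(0).round(1))"
```

```text
t 46.85 pos [0.5719 0.0319 0.2089] sq [-116.2 -140.9] yaw 5.41 tilt [0.05 0.  ] F [ 0.4  1.  -0.4] Fsq [0.5 0.9] w 0.0298 [-9. 25. 73.  0. 82. 76.]
dark [ -24.5 -153.6] [12.  16.3] 5.7 [259  73  12  17 156] sqmin/max [ -32.6 -159.6] [ -16.3 -147.5]
dark [ -52.1 -153.9] [12.3 16.2] 5.7 [259 100  12  16 151] sqmin/max [ -60.2 -160.1] [ -44.1 -147.7]
sq [644.8  42.6] [133.1 323.1] -84.6 [   93    31   314   128 18848] [-109.1 -298.7] [24.  24.4]
```

View pics/w23.png

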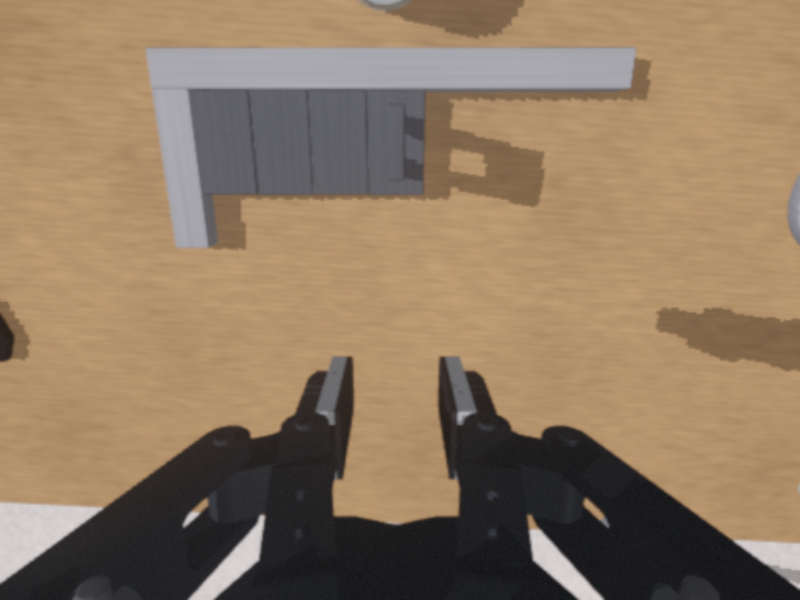

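The view shows all four weights tight in a row in the corner (u 190–424). Their front ends are on the bar at v≈90 and their rear edges line up at v≈193. I'll do one last numeric check and hand in.

```bash
python3 -c "
from h import *
f=np.load('pics/w23.npz');c=(f['K'],f['R'],f['t']);g=f['im'].max(2);s=np.array([.64,.64])
r=[]
for u in (145,180,216,250):
    col=g[105:140,u].astype(float);v=105+np.argmax(np.diff(col)>15);r.append(tosq(cast(c,[(u,v+.5)],.02))[0]*1000)
r=np.array(r).round(1);print(r)
if np.all(abs(r[:,0]+70)<3): print(env.close_job())
"
```

```text
[[ -70.6  -19. ]
 [ -70.6  -58.6]
 [ -70.6  -99.2]
 [ -70.6 -137.7]]
the job is handed in; nothing more can be done
None
```

The job is handed in: all four weights stand in a tight row in the corner of the square, with their rear edges in line (about 0.6 mm gap to the long bar) and the square moved less than 1 mm, but the hand-in gave no verdict.

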